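# Get the hemmed-in jar of standard onto the balance

### The job

The small white jar of standard has to be weighed, but three taller bottles hem it in where it stands in the grey storage tray. Stand those three bottles in the empty metal tray, then set the jar in the middle of the balance pan, and once it is there put each bottle back upright on the very spot where it stood. Set everything down gently without dropping or tipping it, and leave the small beaker and the dropper bottle in the storage tray alone.

Things in the scene. Friction and masses are not known exactly. Their poses are not given: they have to be found in the camera images.
- tall_bottle: Tall round white plastic bottle, straight sides, 60 mm in diameter to 92 mm up, sloping shoulder, narrow ribbed white screw cap 32 mm in diameter from 115 to 138 mm up (its top), tight enough to lift the bottle by. About 0.25 kg. Origin: centre of the underside, z up its axis. One of the three bottles round the jar; which one stands in front of it, left or right of it varies.
- square_bottle: White plastic bottle of square section, 52 x 52 mm (sides along its x and y) to 84 mm up, short sloping shoulder, wide ribbed white screw cap 42 mm in diameter from 96 to 118 mm up (its top), tight. About 0.20 kg. Origin: centre of the underside, z up its axis. One of the three bottles round the jar.
- amber_bottle: Round brown-glass bottle 62 mm in diameter to 70 mm up, rounded shoulder, black ribbed screw cap 35 mm in diameter from 104 to 126 mm up (its top), tight. About 0.28 kg. Origin: centre of the underside, z up its axis. One of the three bottles round the jar.
- jar: Short wide white plastic jar, 54 mm in diameter, 52 mm high, its ribbed white lid 53 mm in diameter from 36 mm up to the top. About 0.11 kg. Origin: centre of the underside, z up its axis. It stands in the storage tray with one bottle in front of it and one to either side, about 10 mm off; these bottles are in the gripper's way until they are cleared.
- store: Grey plastic storage tray, fixed to the bench, 190 mm (its x, away from the robot) by 250 mm (its y), rim 22 mm high, walls and floor 4 mm. Holds the three bottles, the jar, the beaker and the dropper bottle. Origin: centre of its underside, on the bench.
- park: Shallow bare metal tray, empty, fixed to the bench, 190 mm (its x) by 270 mm (its y), rim 16 mm high (19 mm with its rolled edge), walls and floor 3 mm. The side area for the bottles: three of them stand in a row along its y. Origin: centre of its underside, on the bench.
- balance: White laboratory balance, fixed, 190 mm wide (its y), from 140 mm in front of (its -x, the sloping display side) to 95 mm behind the pan's centre, body 54 mm high. Round steel pan 130 mm in diameter, its top 72 mm above the bench. Origin: on the bench, straight below the centre of the pan, z up.
- beaker: Small empty glass beaker, 44 mm in diameter, 55 mm high, loose, in a front corner of the storage tray. Origin: centre of the underside. To be left alone.
- dropper: Small brown dropper bottle with black rubber bulb, 30 mm in diameter, 75 mm high, loose, in the other front corner of the storage tray. Origin: centre of the underside. To be left alone.
Mind the look-alikes: they are no part of the job. Leave any pink, red or turquoise look-alike of the tall_bottle alone.

How it is judged (in metres and radians):
On the way, in this order (a step that is already met when the one before it is completed fails the run):
1. all three bottles stand upright and released in the metal tray (x of tall_bottle in the frame of park between -0.075 and 0.075 m and y of tall_bottle in the frame of park between -0.115 and 0.115 m and z of each of tall_bottle, square_bottle, amber_bottle in the frame of park below 0.01 m and angle between each of tall_bottle, square_bottle, amber_bottle's own z axis and vertical below 0.12 rad and contact force between the fingers and tall_bottle below 0.3 N and linear speed of each of tall_bottle, square_bottle, amber_bottle below 0.03 m/s and x of square_bottle in the frame of park between -0.075 and 0.075 m and y of square_bottle in the frame of park between -0.115 and 0.115 m and contact force between the fingers and square_bottle below 0.3 N and x of amber_bottle in the frame of park between -0.075 and 0.075 m and y of amber_bottle in the frame of park between -0.115 and 0.115 m and contact force between the fingers and amber_bottle below 0.3 N), for 0.2 s.
2. the jar stands released in the middle of the balance pan while the three bottles are still in the metal tray (all of step 1 and horizontal distance between jar and balance below 0.015 m and z of jar in the frame of balance between 0.067 and 0.078 m and angle between jar's own z axis and vertical below 0.12 rad and contact force between the fingers and jar below 0.3 N and linear speed of jar below 0.03 m/s), for 0.2 s.
At the end, for the whole second after the job is handed in: The jar stands upright on the pan, its axis within 15 mm of the pan's centre; each of the three bottles stands upright (within 0.12 rad) in the storage tray within 15 mm of where it stood at the start, turned any way; all at rest and released (horizontal distance between jar and balance below 0.015 m and z of jar in the frame of balance between 0.067 and 0.078 m and angle between each of jar, tall_bottle, square_bottle, amber_bottle's own z axis and vertical below 0.12 rad and contact force between the fingers and jar below 0.3 N and linear speed of each of jar, tall_bottle, square_bottle, amber_bottle below 0.03 m/s and distance of each of tall_bottle, square_bottle, amber_bottle from where it was at the start of the episode below 0.015 m and contact force between the fingers and tall_bottle below 0.3 N and contact force between the fingers and square_bottle below 0.3 N and contact force between the fingers and amber_bottle below 0.3 N); the robot touches nothing.
It fails at once if the beaker or the dropper bottle is moved by more than 15 mm (distance of any of beaker, dropper from where it was at the start of the episode above 0.015 m).
It fails at once if a bottle or the jar is tipped by more than 0.6 rad (angle between any of tall_bottle, square_bottle, amber_bottle, jar's own z axis and vertical above 0.6 rad).
It fails at once if a bottle or the jar is dropped: it moves faster than 0.5 m/s outside the fingers (a fall of more than about 13 mm) ((linear speed of tall_bottle above 0.5 m/s and contact force between the fingers and tall_bottle below 0.1 N) or (linear speed of square_bottle above 0.5 m/s and contact force between the fingers and square_bottle below 0.1 N) or (linear speed of amber_bottle above 0.5 m/s and contact force between the fingers and amber_bottle below 0.1 N) or (linear speed of jar above 0.5 m/s and contact force between the fingers and jar below 0.1 N)).
It also fails if it takes over 141 s, if anything falls off the work surface, if the arm or the gripper's body presses on something with over 40 N, if the wrist force passes 120 N, or if a joint passes its speed limit or range.

### The arm

A 7-joint arm with a two-finger parallel gripper is mounted at the origin on the work surface. World frame = base frame: x ahead of the robot, y to its left, z up, the work surface at z = 0. Lengths are in mm, angles in rad, forces in N, time in s.
With the tool pointing down it reaches from about 425 to 825 mm from the base axis. Payload 3.6 kg.
Tool frame: the origin (TCP) lies on the front face of the gripper's body, between the roots of the fingers; the fingertips stand 84 mm ahead of it and the grasp point (between the pads) lies 65 mm ahead of it; z points along the fingers, y is the line along which they close (so a half turn about z gives the same grasp; the last joint's range is limited). The gripper opens to 93 mm and grips with 3 to 60 N. Pads are 15 mm wide; open, the fingers measure 128 mm over their backs; the gripper's body (75 mm by 188 mm) begins 65 mm behind the grasp point.
Start: joints at [1.29, 0.615, -0.013, 1.423, 0.008, 1.103, -0.04], TCP at [163.216, -629.149, 302.74] pointing down, gripper open.
Joint ranges: [-3.12, 3.12], [-0.3, 2.06], [-1.34, 1.32], [0.26, 2.42], [-1.36, 4.5], [0.01, 1.98], [-2.84, 2.84]. Speed limits (rad/s): [2.79, 2.79, 3.14, 3.14, 3.14, 3.14, 3.14].

### API

Orientations are given as [roll, pitch, yaw] about the fixed x, y, z axes, in that order (R = Rz(yaw) Ry(pitch) Rx(roll)).
In Python, from cell import bot, cams gives the robot as it stands. The module is installed in compiled form; this text tells all that it offers.
- The arm moves only by the shell command python3 -m creep 'ROWS' [FORCE]. ROWS is JSON, a list of rows, each an object with "slide": the shift along the tool's x, y, z in cm, a list of three; "turn": the turn, a rotation vector about the tool's x, y, z in rad, a list of three; "fingers": the finger opening in cm, from 0 to 9.3. In form: [{"slide": [dx, dy, dz], "turn": [rx, ry, rz], "fingers": fingers}, ...]. A call has 1 to 20 rows; each row shifts and turns the commanded pose from where the row before left it, along the tool's axes as they then stand; what a row does not reach is not made up. A row lasts 1/8 s, in which the tool goes at most 62.5 mm and 10.7 degrees, less where a joint would pass 70% of its speed; a pose out of reach is approached as far as the arm can. A call with a gripper value outside its range is refused whole. The fingers move at their own pace and stop on an object; FORCE is the grip in N (left out, the last holds). Time passes only in rows, so rows that do not move let the fingers close. It gives the time, the measured TCP pose, the force, the opening and the grip force at its end, in the units of the state.
- bot.observe(): the state, without advancing time (a new reading comes with each control period).
- cams.read_camera(name): name is "scene" or "top" or "wrist"; returns a dict with "color" (420x560x3 uint8, red, green, blue), "fx", "fy", "cx", "cy" (pixels), "R" (3x3) and "t" (3): a world point X has camera coordinates R X + t. Camera axes: x right, y down, z forward; pixel columns grow to the right and rows downward; lengths in mm; the calibration is good to about 2 mm. A picture is of the moment at which its call begins. There is no depth.
- bot.sign_off(): hands the job in; it is judged then, once.
The state is a dict: "t": time; "joint_pos": joint angles; "dq": joint speeds; "joint_torque": joint torques, N m; "eef_pos": TCP position; "tool_rot": TCP orientation; "force": force on the tool from outside, world axes, zero at the start; "moment": the same for the moment, N m; "gripper_width": opening from 0.0 (shut) to 1.0 (fully open); "finger_force": force on a finger pad.
Only numpy, scipy, OpenCV 4.12 (cv2) and the standard library are available. Lean on these libraries where they do the work, as an engineer would, in place of code of your own. Each camera call takes 0.05 s, during which the arm holds its last target. There are 200 camera calls.

## Working session

There is one attempt and no reset: what is moved stays moved. The work goes in short steps, Python scripts to look and compute and a shell command to move; the robot and the scene stay as the last step left them, time stands still between calls to the robot, and variables do not carry over. Pictures are saved under pics/ and viewed, at most 14 in all, crops included, and the job is handed in when it is done.

```bash
mkdir -p pics
python3 - <<'E'
from cell import bot,cams
import cv2
s=bot.observe(); print({k:s[k] for k in('t','eef_pos','tool_rot','gripper_width','force')})
for n in('top','scene'):
    c=cams.read_camera(n); cv2.imwrite(f'pics/{n}0.png',c['color'][:,:,::-1])
    print(n,c['fx'],c['fy'],c['cx'],c['cy'],c['R'],c['t'])
E
```

```text
{'t': 0.0, 'eef_pos': array([ 163.06770255, -628.6183983 ,  301.59363889]), 'tool_rot': array([-3.13903938e+00,  3.20182838e-05,  2.53851589e-01]), 'gripper_width': 0.9996606073103549, 'force': array([-0.66152737, -0.60610967, -0.41162794])}
top 380.2669917574414 380.2669917574414 280.72923342174175 209.16928548804458 [[ 0.02808679 -0.99956431 -0.00907274]
 [-0.99395915 -0.02696365 -0.10638691]
 [ 0.10609592  0.012006   -0.99428342]] [-35.7297879  465.6253836  876.60936732]
scene 441.41331198542787 441.41331198542787 282.34498562830424 205.64744342826384 [[ 0.79792237  0.60260851 -0.01352345]
 [ 0.38391575 -0.52538864 -0.75932567]
 [-0.46468118  0.60069107 -0.65057024]] [-327.17843264 -167.26495537 1346.71973981]
```

View pics/top0.png

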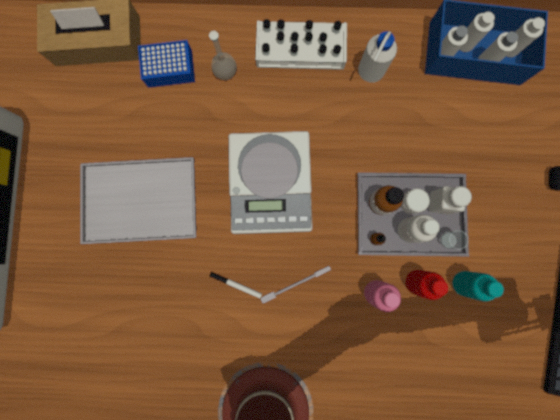

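View pics/scene0.png

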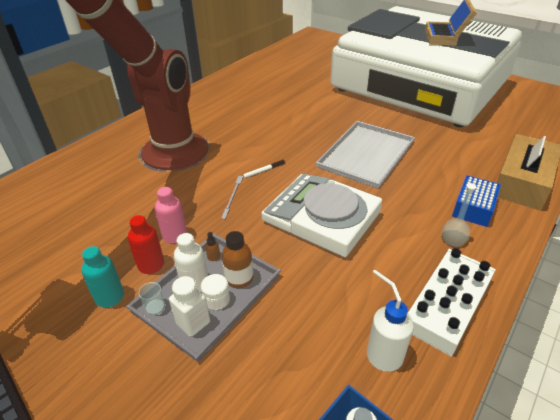

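The top view shows the storage tray around (413,214), with the amber bottle at left (394,195), the jar at (417,201), the square bottle at right (460,197) and the tall bottle in front (426,229). The dropper bottle is at (377,239) and the beaker at (450,239). The pan is at (269,167) and the metal tray at (138,200). The pink, red and turquoise bottles at (384,296), (428,285) and (480,286) stand outside the tray. They are the look-alikes, so I'll leave them. The white tall_bottle is the one inside the tray with the narrow cap. I'll confirm this in an enlarged crop.

```bash
cat > h.py <<'E'
from cell import bot,cams
import cv2,numpy as np
def cast(c,uv,z):
    R,t=np.array(c['R']),np.array(c['t']); o=-R.T@t
    d=R.T@np.array([(uv[0]-c['cx'])/c['fx'],(uv[1]-c['cy'])/c['fy'],1.])
    return (o+d*(z-o[2])/d[2]).round(1)
def proj(c,X):
    p=np.array(c['R'])@np.array(X,float)+np.array(c['t']); return (p[:2]/p[2]*c['fx']+[c['cx'],c['cy']]).round(1)
E
python3 - <<'E'
from h import *
c=cams.read_camera('top'); im=c['color'][:,:,::-1].copy()
cv2.imwrite('pics/crop1.png',cv2.resize(im[168:262,350:475],None,fx=6,fy=6,interpolation=cv2.INTER_CUBIC))
hsv=cv2.cvtColor(im,cv2.COLOR_BGR2HSV)
g=((hsv[...,1]<60)).astype(np.uint8)
n,l,st,ce=cv2.connectedComponentsWithStats(g)
for i in range(1,n):
    if st[i,4]>400: print(st[i],ce[i].round(1), cv2.minAreaRect(np.argwhere(l==i)[:,::-1].astype(np.float32)))
print('park guess',cast(c,(138,200),10),'pan',cast(c,(269.5,167),72))
gr=cv2.cvtColor(im,cv2.COLOR_BGR2GRAY)
pan=cv2.medianBlur(gr,3)[125:205,230:312]
print(cv2.HoughCircles(pan,cv2.HOUGH_GRADIENT_ALT,1,30,param1=60,param2=.5,minRadius=24,maxRadius=38))
s=cams.read_camera('scene'); cv2.imwrite('pics/crop2.png',cv2.resize(s['color'][220:350,125:290,::-1],None,fx=4.5,fy=4.5,interpolation=cv2.INTER_CUBIC))
E
```

```text
[  51    7   58   26 1077] [78.9 19.2] ((79.86698150634766, 18.95429801940918), (22.78941535949707, 56.54878234863281), 85.76361083984375)
[ 441   11   54   45 1287] [467.8  33.9] ((468.1991271972656, 34.74846649169922), (28.3738956451416, 65.29835510253906), 60.75117111206055)
[ 479   17   66   44 1378] [514.5  40. ] ((513.1273803710938, 41.42924880981445), (25.739076614379883, 75.76029968261719), 60.945396423339844)
[ 256   21   91   48 4106] [301.   44.8] ((301.0329284667969, 44.62338638305664), (90.45976257324219, 46.53670120239258), 1.005086064338684)
[ 359   31   38   51 1104] [376.3  58.8] ((377.9000244140625, 55.70001983642578), (29.068883895874023, 54.11284255981445), 26.56505012512207)
[   0  107   23  221 1553] [  9.2 194.5] ((11.0, 217.0), (220.0, 22.0), 90.0)
[ 229  131   83  103 8110] [269.7 182.1] ((269.54730224609375, 182.01412963867188), (100.51343536376953, 81.67887878417969), 88.21009063720703)
[  80  157  116   87 9191] [137.5 200.4] ((137.12461853027344, 200.24307250976562), (80.48699951171875, 116.81986236572266), 86.8201675415039)
[ 358  173  114   83 8381] [414.6 214.4] ((414.5, 214.0), (82.0, 113.0), 90.0)
[211 266 120  37 518] [269.2 285.4] ((271.4954528808594, 285.6845703125), (31.501474380493164, 119.19807434082031), 85.98582458496094)
[546 331  14  64 491] [554.8 367.2] ((552.5, 362.5), (63.0, 13.0), 90.0)
park guess [481.  323.7  10. ] pan [557.    4.8  72. ]
[[[38.     43.     30.3903]]]
```

View pics/crop1.png

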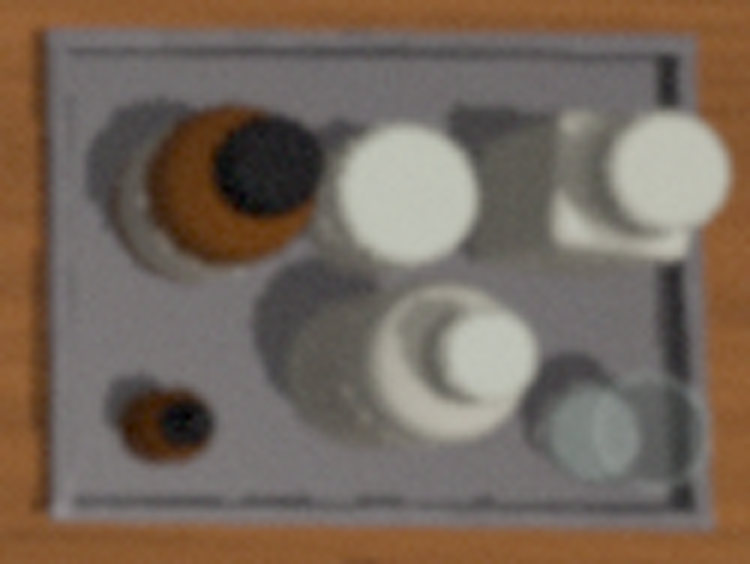

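View pics/crop2.png

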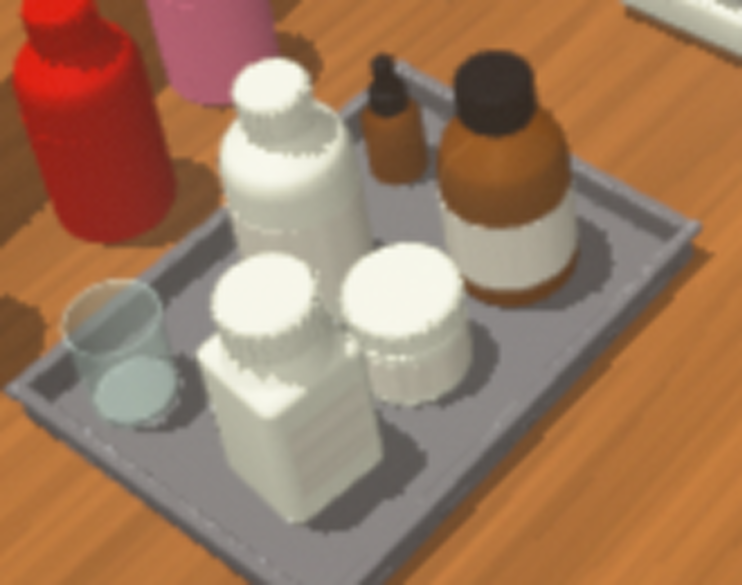

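The crops confirm it. The tall white bottle with the narrow cap is at crop1 (489,355), the square one with the wide cap at (668,171), the amber one at (269,165) and the jar lid at (408,193). Next I'll cast these pixels onto the cap-top planes in both views.

Run:
```python
from h import *
c=cams.read_camera('top'); s=cams.read_camera('scene')
f=lambda p,k,o:((p[0]+.5)/k-.5+o[0],(p[1]+.5)/k-.5+o[1])
im=c['color']; gr=cv2.resize(im[168:262,350:475],None,fx=6,fy=6,interpolation=cv2.INTER_CUBIC)
for n,p,q,z,r in(('tall',(489,355),(275,85),142,16),('square',(668,171),(265,293),122,21),('amber',(269,165),(495,74),130,17.5),('jar',(408,193),(403,284),56,26.5)):
    # refine cap disc: brightness-similar flood around seed
    m=np.zeros((gr.shape[0]+2,gr.shape[1]+2),np.uint8)
    cv2.floodFill(gr.copy(),m,p,0,(22,)*3,(22,)*3,4|(255<<8)|cv2.FLOODFILL_MASK_ONLY|cv2.FLOODFILL_FIXED_RANGE)
    m=cv2.morphologyEx(m[1:-1,1:-1],cv2.MORPH_OPEN,np.ones((25,25)))
    k=max(cv2.findContours(m,0,1)[0],key=cv2.contourArea); e=cv2.minEnclosingCircle(k)
    print(n,'top',cast(c,f(p,6,(350,168)),z),'refined',np.round(e,0) if 0 else e,cast(c,f(e[0],6,(350,168)),z),'exp r',r*6*380/(877-z),'scene',cast(s,f(q,4.5,(125,220)),z))
print('store',cast(c,f((375,275),6,(350,168)),22),'pan',cast(c,(268,168),72),'park',cast(c,(137.3,200.3),19))
for n,p,z in(('dropper',(184,422),79),('beaker',(655,432),59)): print(n,cast(c,f(p,6,(350,168)),z))
print(bot.observe()['t'])
```

```text
tall top [ 426.1 -332.3  142. ] refined ((492.0, 357.5), 45.77399826049805) [ 425.3 -333.3  142. ] exp r 49.63265306122449 scene [ 428.3 -331.9  142. ]
square top [ 494.1 -403.6  122. ] refined ((669.3622436523438, 172.40699768066406), 55.85736846923828) [ 493.7 -404.   122. ] exp r 63.41721854304636 scene [ 494.5 -404.3  122. ]
amber top [ 491.3 -261.3  130. ] refined ((270.5137634277344, 165.88839721679688), 53.61720275878906) [ 491.  -261.8  130. ] exp r 53.4136546184739 scene [ 491.4 -262.1  130. ]
jar top [ 493.2 -335.4   56. ] refined ((407.6132507324219, 194.26510620117188), 65.46160125732422) [ 492.7 -335.2   56. ] exp r 73.5931790499391 scene [ 491.8 -333.    56. ]
store [ 465.  -333.9   22. ] pan [554.6   8.1  72. ] park [479.1 321.8  19. ]
dropper [ 402.9 -244.5   79. ]
beaker [ 404.8 -425.7   59. ]
0.3
```

Both views agree within about 2 mm. I'll start with the tall bottle.

```bash
python3 -m creep '[{"slide":[0,0,0],"turn":[0,0,0.085],"fingers":6},{"slide":[0,0,0],"turn":[0,0,0.085],"fingers":6},{"slide":[0,0,0],"turn":[0,0,0.084],"fingers":6},{"slide":[1.4,-1.7,0],"turn":[0,0,0],"fingers":6},{"slide":[3,-3.5,0],"turn":[0,0,0],"fingers":6},{"slide":[4,-4.5,0],"turn":[0,0,0],"fingers":6},{"slide":[5,-5.5,0],"turn":[0,0,0],"fingers":6},{"slide":[5,-5.5,0],"turn":[0,0,0],"fingers":6},{"slide":[4,-4.5,0],"turn":[0,0,0],"fingers":6},{"slide":[3,-3,0],"turn":[0,0,0],"fingers":6},{"slide":[1,-1.5,0],"turn":[0,0,0],"fingers":6},{"slide":[0,0,0],"turn":[0,0,0],"fingers":6},{"slide":[0,0,0],"turn":[0,0,0],"fingers":6}]' 20
python3 - <<'E'
from h import *
c=cams.read_camera('scene'); im=c['color'][:,:,::-1]
cv2.imwrite('pics/s1.png',np.vstack([cv2.resize(im[100:400,50:420],None,fx=1.6,fy=1.6)]))
print(bot.observe()['eef_pos'],bot.observe()['tool_rot'])
E
```

```text
t: 1.92
eef_pos: [409.5, -351.8, 302.8]
tool_rot: [3.14, 0.001, -0.004]
force: [0.3, -0.7, 0.4]
gripper_width: 0.644
finger_force: 0.0
[ 409.46205242 -351.89962986  302.76380716] [ 3.14037111e+00  1.06594736e-03 -4.61997179e-03]
```

View pics/s1.png

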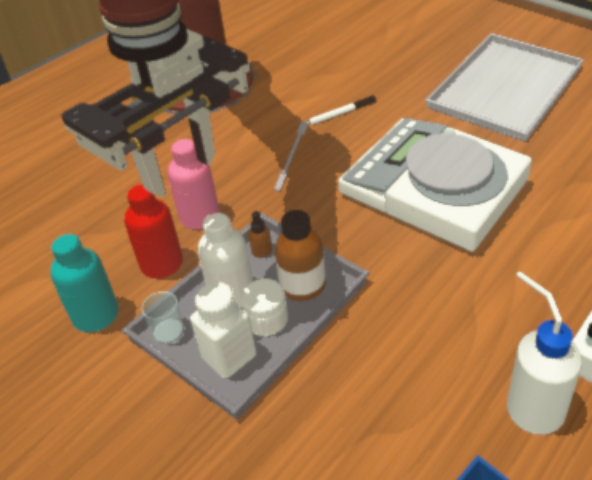

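The arm is above the red and pink bottles, short of the tall bottle because two rows were longer than the per-row limit. The scene is unchanged. I'll align over the cap and descend.

```bash
python3 -m creep '[{"slide":[0.9,-1,0],"turn":[0,0,0],"fingers":6},{"slide":[0.85,-1,0],"turn":[0,0,0],"fingers":6},{"slide":[0,0,1],"turn":[0,0,0],"fingers":6},{"slide":[0,0,2],"turn":[0,0,0],"fingers":6},{"slide":[0,0,2.5],"turn":[0,0,0],"fingers":6},{"slide":[0,0,2],"turn":[0,0,0],"fingers":6},{"slide":[0,0,1.2],"turn":[0,0,0],"fingers":6},{"slide":[0,0,0.6],"turn":[0,0,0],"fingers":6},{"slide":[0,0,0.3],"turn":[0,0,0],"fingers":6},{"slide":[0,0,0],"turn":[0,0,0],"fingers":6}]' 20
python3 - <<'E'
from h import *
c=cams.read_camera('scene'); im=c['color'][:,:,::-1]
cv2.imwrite('pics/s2.png',cv2.resize(im[170:350,90:310],None,fx=3,fy=3))
c=cams.read_camera('wrist'); im=c['color'][:,:,::-1]
cv2.imwrite('pics/w2.png',im)
E
```

```text
t: 3.22
eef_pos: [429.0, -329.8, 207.1]
tool_rot: [3.141, -0.001, -0.0]
force: [-0.1, -0.6, -0.4]
gripper_width: 0.647
finger_force: 0.0
```

View pics/s2.png

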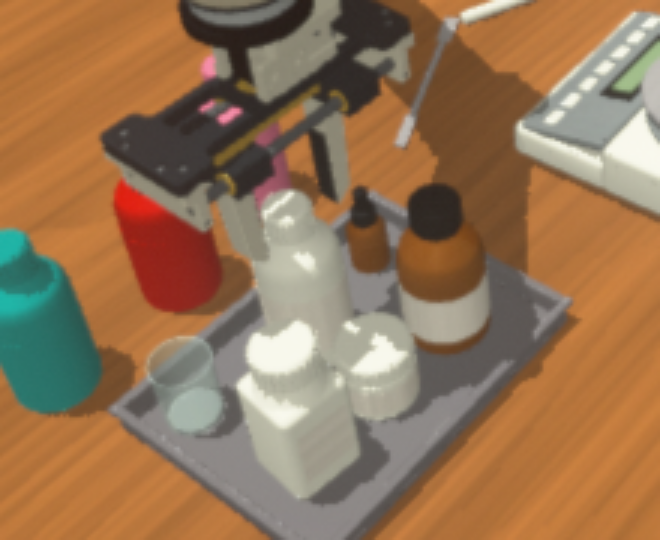

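The fingers straddle the tall cap, whose centre is near (288,215) with the fingertips at (258,258) and (335,200). I'll close and lift a little.

```bash
python3 -m creep '[{"slide":[0,0,0],"turn":[0,0,0],"fingers":2},{"slide":[0,0,0],"turn":[0,0,0],"fingers":2},{"slide":[0,0,0],"turn":[0,0,0],"fingers":2},{"slide":[0,0,0],"turn":[0,0,0],"fingers":2},{"slide":[0,0,0],"turn":[0,0,0],"fingers":2},{"slide":[0,0,0],"turn":[0,0,0],"fingers":2}]' 25
python3 -m creep '[{"slide":[0,0,-0.3],"turn":[0,0,0],"fingers":2},{"slide":[0,0,-0.7],"turn":[0,0,0],"fingers":2},{"slide":[0,0,-1.5],"turn":[0,0,0],"fingers":2},{"slide":[0,0,-2.5],"turn":[0,0,0],"fingers":2},{"slide":[0,0,-2.5],"turn":[0,0,0],"fingers":2},{"slide":[0,0,-2.5],"turn":[0,0,0],"fingers":2},{"slide":[0,0,-2],"turn":[0,0,0],"fingers":2},{"slide":[0,0,-1],"turn":[0,0,0],"fingers":2},{"slide":[0,0,-0.5],"turn":[0,0,0],"fingers":2},{"slide":[0,0,0],"turn":[0,0,0],"fingers":2}]' 25
```

```text
t: 4.08
eef_pos: [428.9, -330.0, 206.9]
tool_rot: [3.141, -0.0, -0.0]
force: [0.3, -1.1, 0.1]
gripper_width: 0.336
finger_force: 25.0
t: 5.32
eef_pos: [428.7, -329.6, 341.6]
tool_rot: [-3.141, 0.0, -0.0]
force: [-0.2, -0.4, -2.4]
gripper_width: 0.335
finger_force: 24.9
```

```bash
python3 -m creep '[{"slide":[0,-1,0],"turn":[0,0,0],"fingers":2},{"slide":[0.3,-2,0],"turn":[0,0,0],"fingers":2},{"slide":[0.3,-3.5,0],"turn":[0,0,0],"fingers":2},{"slide":[0.3,-4.5,0],"turn":[0,0,0],"fingers":2},{"slide":[0.3,-4.5,0],"turn":[0,0,0],"fingers":2},{"slide":[0.3,-4.5,0],"turn":[0,0,0],"fingers":2},{"slide":[0.3,-4.5,0],"turn":[0,0,0],"fingers":2},{"slide":[0.3,-4.5,0],"turn":[0,0,0],"fingers":2},{"slide":[0.3,-4.5,0],"turn":[0,0,0],"fingers":2},{"slide":[0.3,-4.5,0],"turn":[0,0,0],"fingers":2},{"slide":[0.3,-4.5,0],"turn":[0,0,0],"fingers":2},{"slide":[0.3,-4.5,0],"turn":[0,0,0],"fingers":2},{"slide":[0.3,-4.5,0],"turn":[0,0,0],"fingers":2},{"slide":[0.3,-4.5,0],"turn":[0,0,0],"fingers":2},{"slide":[0.3,-4.5,0],"turn":[0,0,0],"fingers":2},{"slide":[0.3,-4.5,0],"turn":[0,0,0],"fingers":2},{"slide":[0.3,-4,0],"turn":[0,0,0],"fingers":2},{"slide":[0.3,-2.5,0],"turn":[0,0,0],"fingers":2},{"slide":[0,-1.5,0],"turn":[0,0,0],"fingers":2},{"slide":[0,0,0],"turn":[0,0,0],"fingers":2}]'
python3 -c "
from h import *
print(bot.observe()['joint_pos'].round(2))
c=cams.read_camera('top'); im=c['color'][:,:,::-1]
cv2.imwrite('pics/t3.png',im)"
```

```text
t: 7.82
eef_pos: [478.6, 401.5, 341.4]
tool_rot: [3.141, 0.001, 0.002]
force: [0.4, -0.7, -2.3]
gripper_width: 0.337
finger_force: 25.0
[-0.62  0.55 -0.2   1.44  0.11  1.16 -2.4 ]
```

View pics/t3.png

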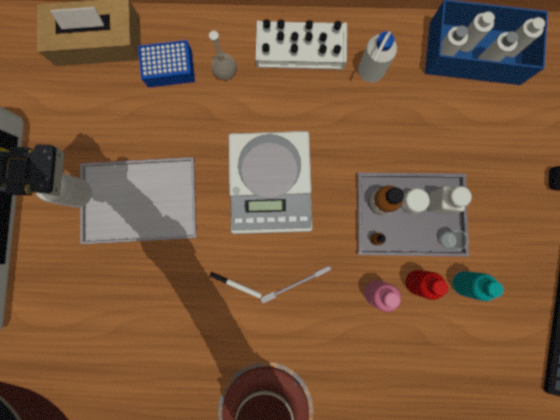

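The tall bottle hangs below the gripper at about (65,188), at the left end of the metal tray. A machine sits to the far left at px < 23. I'll shift the row inwards by 2 cm to keep the gripper body clear of it, then lower.

```bash
python3 -m creep '[{"slide":[0,0.9,0],"turn":[0,0,0],"fingers":2},{"slide":[0,1.05,1],"turn":[0,0,0],"fingers":2},{"slide":[0,0,2],"turn":[0,0,0],"fingers":2},{"slide":[0,0,2.5],"turn":[0,0,0],"fingers":2},{"slide":[0,0,2.5],"turn":[0,0,0],"fingers":2},{"slide":[0,0,2.2],"turn":[0,0,0],"fingers":2},{"slide":[0,0,1.4],"turn":[0,0,0],"fingers":2},{"slide":[0,0,0.8],"turn":[0,0,0],"fingers":2},{"slide":[0,0,0.4],"turn":[0,0,0],"fingers":2},{"slide":[0,0,0],"turn":[0,0,0],"fingers":2}]'
```

```text
t: 9.12
eef_pos: [480.1, 380.9, 214.1]
tool_rot: [-3.141, -0.0, -0.0]
force: [0.7, 0.4, -2.3]
gripper_width: 0.337
finger_force: 25.0
```

```bash
python3 -m creep '[{"slide":[0,0,0.3],"turn":[0,0,0],"fingers":2},{"slide":[0,0,0.2],"turn":[0,0,0],"fingers":2},{"slide":[0,0,0.15],"turn":[0,0,0],"fingers":2},{"slide":[0,0,0.1],"turn":[0,0,0],"fingers":2},{"slide":[0,0,0],"turn":[0,0,0],"fingers":2},{"slide":[0,0,0],"turn":[0,0,0],"fingers":2}]'
```

```text
t: 9.88
eef_pos: [480.0, 380.8, 206.4]
tool_rot: [-3.141, -0.0, -0.0]
force: [0.5, -1.1, -3.3]
gripper_width: 0.337
finger_force: 25.0
```

```bash
python3 -m creep '[{"slide":[0,0,0.1],"turn":[0,0,0],"fingers":2},{"slide":[0,0,0],"turn":[0,0,0],"fingers":2}]';python3 -m creep '[{"slide":[0,0,0.1],"turn":[0,0,0],"fingers":2},{"slide":[0,0,0],"turn":[0,0,0],"fingers":2}]'
```

```text
t: 10.12
eef_pos: [480.3, 380.9, 205.9]
tool_rot: [-3.141, -0.001, -0.0]
force: [0.2, 0.0, 1.3]
gripper_width: 0.336
finger_force: 25.0
t: 10.38
eef_pos: [480.5, 380.9, 205.8]
tool_rot: [-3.141, -0.002, -0.0]
force: [0.2, -2.0, 6.4]
gripper_width: 0.334
finger_force: 25.0
```

```bash
python3 -m creep '[{"slide":[0,0,0],"turn":[0,0,0],"fingers":5.2},{"slide":[0,0,0],"turn":[0,0,0],"fingers":5.2},{"slide":[0,0,0],"turn":[0,0,0],"fingers":5.2},{"slide":[0,0,0],"turn":[0,0,0],"fingers":5.2},{"slide":[0,0,-0.5],"turn":[0,0,0],"fingers":5.2},{"slide":[0,0,-1.5],"turn":[0,0,0],"fingers":5.2},{"slide":[0,0,-3],"turn":[0,0,0],"fingers":5.2},{"slide":[0,0,-3],"turn":[0,0,0],"fingers":5.2},{"slide":[0,0,-1.5],"turn":[0,0,0],"fingers":5.2},{"slide":[0,0,-0.5],"turn":[0,0,0],"fingers":5.2}]'
python3 -m creep '[{"slide":[0,2,0],"turn":[0,0,0],"fingers":6.5},{"slide":[0,3.5,0],"turn":[0,0,0],"fingers":6.5},{"slide":[0.1,5,0],"turn":[0,0,0],"fingers":6.5},{"slide":[0.1,5,0],"turn":[0,0,0],"fingers":6.5},{"slide":[0.1,5,0],"turn":[0,0,0],"fingers":6.5},{"slide":[0.1,5,0],"turn":[0,0,0],"fingers":6.5},{"slide":[0.1,5,0],"turn":[0,0,0],"fingers":6.5},{"slide":[0.1,5,0],"turn":[0,0,0],"fingers":6.5},{"slide":[0.1,5,0],"turn":[0,0,0],"fingers":6.5},{"slide":[0.1,5,0],"turn":[0,0,0],"fingers":6.5},{"slide":[0.1,5,0],"turn":[0,0,0],"fingers":6.5},{"slide":[0.1,5,0],"turn":[0,0,0],"fingers":6.5},{"slide":[0.1,5,0],"turn":[0,0,0],"fingers":6.5},{"slide":[0.1,5,0],"turn":[0,0,0],"fingers":6.5},{"slide":[0.1,5,0],"turn":[0,0,0],"fingers":6.5},{"slide":[0.1,4,0],"turn":[0,0,0],"fingers":6.5},{"slide":[0,2.5,0],"turn":[0,0,0],"fingers":6.5},{"slide":[0,1.5,0],"turn":[0,0,0],"fingers":6.5},{"slide":[0,0,0],"turn":[0,0,0],"fingers":6.5},{"slide":[0,0,0],"turn":[0,0,0],"fingers":6.5}]'
python3 -c "
from h import *
c=cams.read_camera('scene'); im=c['color'][:,:,::-1]
cv2.imwrite('pics/s4.png',im[80:360,70:450])"
```

```text
t: 11.62
eef_pos: [480.1, 380.9, 305.5]
tool_rot: [-3.14, -0.001, -0.0]
force: [-0.2, 0.2, 0.0]
gripper_width: 0.56
finger_force: 0.0
t: 14.12
eef_pos: [494.0, -402.7, 304.1]
tool_rot: [-3.14, 0.0, 0.002]
force: [-0.0, 0.0, 0.6]
gripper_width: 0.7
finger_force: 0.0
```

View pics/s4.png

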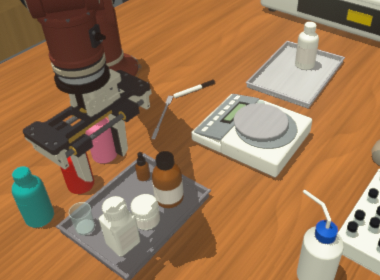

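The tall bottle stands upright in the metal tray at (307,48). The gripper is over the square bottle, whose cap is at (117,205). I'll descend and grip its cap.

```bash
python3 -m creep '[{"slide":[0,0.1,1],"turn":[0,0,0],"fingers":6.5},{"slide":[0,0,2],"turn":[0,0,0],"fingers":6.5},{"slide":[0,0,2.5],"turn":[0,0,0],"fingers":6.5},{"slide":[0,0,2.5],"turn":[0,0,0],"fingers":6.5},{"slide":[0,0,2],"turn":[0,0,0],"fingers":6.5},{"slide":[0,0,1],"turn":[0,0,0],"fingers":6.5},{"slide":[0,0,0.5],"turn":[0,0,0],"fingers":6.5},{"slide":[0,0,0.2],"turn":[0,0,0],"fingers":6.5},{"slide":[0,0,0],"turn":[0,0,0],"fingers":6.5},{"slide":[0,0,0],"turn":[0,0,0],"fingers":6.5}]'
python3 -m creep '[{"slide":[0,0,0],"turn":[0,0,0],"fingers":3},{"slide":[0,0,0],"turn":[0,0,0],"fingers":3},{"slide":[0,0,0],"turn":[0,0,0],"fingers":3},{"slide":[0,0,0],"turn":[0,0,0],"fingers":3},{"slide":[0,0,0],"turn":[0,0,0],"fingers":3},{"slide":[0,0,0],"turn":[0,0,0],"fingers":3}]' 25
```

```text
t: 15.42
eef_pos: [494.1, -405.4, 187.9]
tool_rot: [3.141, -0.001, -0.0]
force: [0.4, 0.4, 0.7]
gripper_width: 0.696
finger_force: 0.0
t: 16.18
eef_pos: [493.9, -405.1, 187.3]
tool_rot: [-3.141, -0.0, -0.0]
force: [-1.0, 1.4, 1.2]
gripper_width: 0.443
finger_force: 25.0
```

```bash
python3 -m creep '[{"slide":[0,0,-0.3],"turn":[0,0,0],"fingers":3},{"slide":[0,0,-0.7],"turn":[0,0,0],"fingers":3},{"slide":[0,0,-1.5],"turn":[0,0,0],"fingers":3},{"slide":[0,0,-2.5],"turn":[0,0,0],"fingers":3},{"slide":[0,0,-3],"turn":[0,0,0],"fingers":3},{"slide":[0,0,-3],"turn":[0,0,0],"fingers":3},{"slide":[0,0,-2.5],"turn":[0,0,0],"fingers":3},{"slide":[0,0,-1],"turn":[0,0,0],"fingers":3},{"slide":[0,0,-0.5],"turn":[0,0,0],"fingers":3},{"slide":[0,0,0],"turn":[0,0,0],"fingers":3}]'
python3 -m creep '[{"slide":[0,-1,0],"turn":[0,0,0],"fingers":3},{"slide":[0,-2,0],"turn":[0,0,0],"fingers":3},{"slide":[-0.1,-3.5,0],"turn":[0,0,0],"fingers":3},{"slide":[-0.1,-4.5,0],"turn":[0,0,0],"fingers":3},{"slide":[-0.1,-4.5,0],"turn":[0,0,0],"fingers":3},{"slide":[-0.1,-4.5,0],"turn":[0,0,0],"fingers":3},{"slide":[-0.1,-4.5,0],"turn":[0,0,0],"fingers":3},{"slide":[-0.1,-4.5,0],"turn":[0,0,0],"fingers":3},{"slide":[-0.1,-4.5,0],"turn":[0,0,0],"fingers":3},{"slide":[-0.1,-4.5,0],"turn":[0,0,0],"fingers":3},{"slide":[-0.1,-4.5,0],"turn":[0,0,0],"fingers":3},{"slide":[-0.1,-4.5,0],"turn":[0,0,0],"fingers":3},{"slide":[-0.1,-4.5,0],"turn":[0,0,0],"fingers":3},{"slide":[-0.1,-4.5,0],"turn":[0,0,0],"fingers":3},{"slide":[-0.1,-4.5,0],"turn":[0,0,0],"fingers":3},{"slide":[-0.1,-4.2,0],"turn":[0,0,0],"fingers":3},{"slide":[0,-3,0],"turn":[0,0,0],"fingers":3},{"slide":[0,-2,0],"turn":[0,0,0],"fingers":3},{"slide":[0,-1.5,0],"turn":[0,0,0],"fingers":3},{"slide":[0,0,0],"turn":[0,0,0],"fingers":3}]'
```

```text
t: 17.42
eef_pos: [493.6, -405.1, 336.7]
tool_rot: [-3.141, 0.001, -0.0]
force: [0.9, -0.3, -1.7]
gripper_width: 0.444
finger_force: 25.0
t: 19.92
eef_pos: [479.7, 307.4, 337.0]
tool_rot: [3.142, 0.001, 0.001]
force: [0.1, -0.0, -2.0]
gripper_width: 0.448
finger_force: 25.0
```

```bash
python3 -m creep '[{"slide":[0,0,1],"turn":[0,0,0],"fingers":3},{"slide":[0,0,2],"turn":[0,0,0],"fingers":3},{"slide":[0,0,2.8],"turn":[0,0,0],"fingers":3},{"slide":[0,0,2.8],"turn":[0,0,0],"fingers":3},{"slide":[0,0,2.3],"turn":[0,0,0],"fingers":3},{"slide":[0,0,1.7],"turn":[0,0,0],"fingers":3},{"slide":[0,0,1],"turn":[0,0,0],"fingers":3},{"slide":[0,0,0.6],"turn":[0,0,0],"fingers":3},{"slide":[0,0,0.3],"turn":[0,0,0],"fingers":3},{"slide":[0,0,0.2],"turn":[0,0,0],"fingers":3},{"slide":[0,0,0.1],"turn":[0,0,0],"fingers":3},{"slide":[0,0,0.1],"turn":[0,0,0],"fingers":3},{"slide":[0,0,0],"turn":[0,0,0],"fingers":3},{"slide":[0,0,0],"turn":[0,0,0],"fingers":3}]'
python3 -m creep '[{"slide":[0,0,0.1],"turn":[0,0,0],"fingers":3},{"slide":[0,0,0],"turn":[0,0,0],"fingers":3}]'
```

```text
t: 21.68
eef_pos: [480.0, 306.8, 188.4]
tool_rot: [-3.141, -0.0, -0.0]
force: [1.1, 0.1, -2.7]
gripper_width: 0.442
finger_force: 25.0
t: 21.92
eef_pos: [479.9, 306.7, 187.2]
tool_rot: [3.142, 0.0, -0.0]
force: [-0.5, -0.2, -1.1]
gripper_width: 0.444
finger_force: 25.0
```

```bash
python3 -m creep '[{"slide":[0,0,0.1],"turn":[0,0,0],"fingers":3},{"slide":[0,0,0],"turn":[0,0,0],"fingers":3}]'
python3 -m creep '[{"slide":[0,0,0.05],"turn":[0,0,0],"fingers":3},{"slide":[0,0,0],"turn":[0,0,0],"fingers":3}]'
```

```text
t: 22.18
eef_pos: [480.0, 306.8, 186.3]
tool_rot: [-3.141, -0.0, -0.0]
force: [0.5, -0.1, -2.5]
gripper_width: 0.448
finger_force: 25.0
t: 22.42
eef_pos: [480.1, 306.9, 186.3]
tool_rot: [-3.141, -0.001, -0.0]
force: [-0.7, 0.6, 1.7]
gripper_width: 0.444
finger_force: 25.0
```

```bash
python3 -m creep '[{"slide":[0,0,0],"turn":[0,0,0],"fingers":5.6},{"slide":[0,0,0],"turn":[0,0,0],"fingers":5.6},{"slide":[0,0,0],"turn":[0,0,0],"fingers":5.6},{"slide":[0,0,0],"turn":[0,0,0],"fingers":5.6},{"slide":[0,0,-0.5],"turn":[0,0,0],"fingers":5.6},{"slide":[0,0,-1.5],"turn":[0,0,0],"fingers":5.6},{"slide":[0,0,-3],"turn":[0,0,0],"fingers":5.6},{"slide":[0,0,-3],"turn":[0,0,0],"fingers":5.6},{"slide":[0,0,-2.5],"turn":[0,0,0],"fingers":5.6},{"slide":[0,0,-1],"turn":[0,0,0],"fingers":5.6}]'
python3 -m creep '[{"slide":[0,2,0],"turn":[0,0,0],"fingers":6},{"slide":[0.1,3.5,0],"turn":[0,0,0],"fingers":6},{"slide":[0.1,5,0],"turn":[0,0,0],"fingers":6},{"slide":[0.1,5,0],"turn":[0,0,0],"fingers":6},{"slide":[0.1,5,0],"turn":[0,0,0],"fingers":6},{"slide":[0.1,5,0],"turn":[0,0,0],"fingers":6},{"slide":[0.1,5,0],"turn":[0,0,0],"fingers":6},{"slide":[0.1,5,0],"turn":[0,0,0],"fingers":6},{"slide":[0.1,5,0],"turn":[0,0,0],"fingers":6},{"slide":[0.1,5,0],"turn":[0,0,0],"fingers":6},{"slide":[0.1,5,0],"turn":[0,0,0],"fingers":6},{"slide":[0.1,3.5,0],"turn":[0,0,0],"fingers":6},{"slide":[0,1.9,0],"turn":[0,0,0],"fingers":6},{"slide":[0,1,0],"turn":[0,0,0],"fingers":6},{"slide":[0,0,0],"turn":[0,0,0],"fingers":6},{"slide":[0,0,0],"turn":[0,0,0],"fingers":6}]'
```

```text
t: 23.68
eef_pos: [480.4, 307.2, 303.4]
tool_rot: [-3.139, -0.004, -0.0]
force: [-0.0, -0.6, -0.0]
gripper_width: 0.602
finger_force: 0.0
t: 25.68
eef_pos: [491.2, -260.5, 300.8]
tool_rot: [-3.14, -0.0, 0.003]
force: [-0.2, 0.1, 0.4]
gripper_width: 0.646
finger_force: 0.0
```

```bash
python3 -m creep '[{"slide":[0,0.1,1],"turn":[0,0,0],"fingers":6},{"slide":[0,0,2],"turn":[0,0,0],"fingers":6},{"slide":[0,0,2.5],"turn":[0,0,0],"fingers":6},{"slide":[0,0,2.3],"turn":[0,0,0],"fingers":6},{"slide":[0,0,1.5],"turn":[0,0,0],"fingers":6},{"slide":[0,0,0.7],"turn":[0,0,0],"fingers":6},{"slide":[0,0,0.4],"turn":[0,0,0],"fingers":6},{"slide":[0,0,0.2],"turn":[0,0,0],"fingers":6},{"slide":[0,0,0],"turn":[0,0,0],"fingers":6},{"slide":[0,0,0],"turn":[0,0,0],"fingers":6}]'
python3 -m creep '[{"slide":[0,0,0],"turn":[0,0,0],"fingers":2.5},{"slide":[0,0,0],"turn":[0,0,0],"fingers":2.5},{"slide":[0,0,0],"turn":[0,0,0],"fingers":2.5},{"slide":[0,0,0],"turn":[0,0,0],"fingers":2.5},{"slide":[0,0,0],"turn":[0,0,0],"fingers":2.5},{"slide":[0,0,0],"turn":[0,0,0],"fingers":2.5}]' 25
python3 -m creep '[{"slide":[0,0,-0.3],"turn":[0,0,0],"fingers":2.5},{"slide":[0,0,-0.7],"turn":[0,0,0],"fingers":2.5},{"slide":[0,0,-1.5],"turn":[0,0,0],"fingers":2.5},{"slide":[0,0,-2.5],"turn":[0,0,0],"fingers":2.5},{"slide":[0,0,-2.5],"turn":[0,0,0],"fingers":2.5},{"slide":[0,0,-2.5],"turn":[0,0,0],"fingers":2.5},{"slide":[0,0,-2],"turn":[0,0,0],"fingers":2.5},{"slide":[0,0,-1],"turn":[0,0,0],"fingers":2.5},{"slide":[0,0,-0.5],"turn":[0,0,0],"fingers":2.5},{"slide":[0,0,0],"turn":[0,0,0],"fingers":2.5}]'
```

```text
t: 26.92
eef_pos: [491.1, -263.3, 195.2]
tool_rot: [3.141, -0.001, -0.0]
force: [0.8, 0.7, -0.1]
gripper_width: 0.649
finger_force: 0.0
t: 27.68
eef_pos: [490.9, -263.3, 194.8]
tool_rot: [3.141, -0.0, -0.0]
force: [0.5, -0.5, 0.6]
gripper_width: 0.371
finger_force: 25.0
t: 28.92
eef_pos: [490.7, -263.1, 329.6]
tool_rot: [-3.141, 0.0, -0.0]
force: [-0.9, -0.2, -3.1]
gripper_width: 0.369
finger_force: 25.0
```

```bash
python3 -m creep '[{"slide":[0,-1,0],"turn":[0,0,0],"fingers":2.5},{"slide":[0,-2,0],"turn":[0,0,0],"fingers":2.5},{"slide":[-0.1,-3.5,0],"turn":[0,0,0],"fingers":2.5},{"slide":[-0.1,-4.5,0],"turn":[0,0,0],"fingers":2.5},{"slide":[-0.1,-4.5,0],"turn":[0,0,0],"fingers":2.5},{"slide":[-0.1,-4.5,0],"turn":[0,0,0],"fingers":2.5},{"slide":[-0.1,-4.5,0],"turn":[0,0,0],"fingers":2.5},{"slide":[-0.1,-4.5,0],"turn":[0,0,0],"fingers":2.5},{"slide":[-0.1,-4.5,0],"turn":[0,0,0],"fingers":2.5},{"slide":[-0.1,-4.5,0],"turn":[0,0,0],"fingers":2.5},{"slide":[-0.1,-4.5,0],"turn":[0,0,0],"fingers":2.5},{"slide":[-0.1,-3.5,0],"turn":[0,0,0],"fingers":2.5},{"slide":[-0.1,-2.4,0],"turn":[0,0,0],"fingers":2.5},{"slide":[0,-1.5,0],"turn":[0,0,0],"fingers":2.5},{"slide":[0,0,0],"turn":[0,0,0],"fingers":2.5},{"slide":[0,0,0],"turn":[0,0,0],"fingers":2.5}]'
python3 -m creep '[{"slide":[0,0,1],"turn":[0,0,0],"fingers":2.5},{"slide":[0,0,2],"turn":[0,0,0],"fingers":2.5},{"slide":[0,0,2.6],"turn":[0,0,0],"fingers":2.5},{"slide":[0,0,2.6],"turn":[0,0,0],"fingers":2.5},{"slide":[0,0,2],"turn":[0,0,0],"fingers":2.5},{"slide":[0,0,1.2],"turn":[0,0,0],"fingers":2.5},{"slide":[0,0,0.8],"turn":[0,0,0],"fingers":2.5},{"slide":[0,0,0.5],"turn":[0,0,0],"fingers":2.5},{"slide":[0,0,0.3],"turn":[0,0,0],"fingers":2.5},{"slide":[0,0,0.2],"turn":[0,0,0],"fingers":2.5},{"slide":[0,0,0.1],"turn":[0,0,0],"fingers":2.5},{"slide":[0,0,0],"turn":[0,0,0],"fingers":2.5},{"slide":[0,0,0],"turn":[0,0,0],"fingers":2.5}]'
```

```text
t: 30.92
eef_pos: [480.0, 234.5, 329.6]
tool_rot: [3.14, 0.0, -0.002]
force: [-0.2, -0.2, -1.8]
gripper_width: 0.37
finger_force: 25.0
t: 32.55
eef_pos: [480.0, 235.9, 197.0]
tool_rot: [-3.141, -0.0, -0.0]
force: [0.1, -0.6, -2.3]
gripper_width: 0.367
finger_force: 25.0
```

```bash
python3 -m creep '[{"slide":[0,0,0.1],"turn":[0,0,0],"fingers":2.5},{"slide":[0,0,0.1],"turn":[0,0,0],"fingers":2.5},{"slide":[0,0,0],"turn":[0,0,0],"fingers":2.5},{"slide":[0,0,0],"turn":[0,0,0],"fingers":2.5}]'
python3 -m creep '[{"slide":[0,0,0.1],"turn":[0,0,0],"fingers":2.5},{"slide":[0,0,0],"turn":[0,0,0],"fingers":2.5}]'
python3 -m creep '[{"slide":[0,0,0.05],"turn":[0,0,0],"fingers":2.5},{"slide":[0,0,0],"turn":[0,0,0],"fingers":2.5}]'
```

```text
t: 33.05
eef_pos: [480.0, 235.8, 194.8]
tool_rot: [-3.142, 0.0, -0.0]
force: [0.6, 0.4, -1.7]
gripper_width: 0.37
finger_force: 25.0
t: 33.3
eef_pos: [480.0, 235.8, 193.8]
tool_rot: [-3.141, -0.0, -0.0]
force: [-0.5, -0.1, -3.0]
gripper_width: 0.37
finger_force: 25.0
t: 33.55
eef_pos: [480.1, 235.8, 193.8]
tool_rot: [-3.141, -0.001, -0.0]
force: [-0.4, -1.1, 2.9]
gripper_width: 0.367
finger_force: 25.0
```

```bash
python3 -m creep '[{"slide":[0,0,0],"turn":[0,0,0],"fingers":5},{"slide":[0,0,0],"turn":[0,0,0],"fingers":5},{"slide":[0,0,0],"turn":[0,0,0],"fingers":5},{"slide":[0,0,0],"turn":[0,0,0],"fingers":5},{"slide":[0,0,-0.5],"turn":[0,0,0],"fingers":5},{"slide":[0,0,-1.5],"turn":[0,0,0],"fingers":5},{"slide":[0,0,-3],"turn":[0,0,0],"fingers":5},{"slide":[0,0,-3],"turn":[0,0,0],"fingers":5},{"slide":[0,0,-2.5],"turn":[0,0,0],"fingers":5},{"slide":[0,0,-0.5],"turn":[0,0,0],"fingers":5}]'
python3 -m creep '[{"slide":[0,2,0],"turn":[0,0,0],"fingers":8.4},{"slide":[0.1,3.5,0],"turn":[0,0,0],"fingers":8.4},{"slide":[0.1,5,0],"turn":[0,0,0],"fingers":8.4},{"slide":[0.1,5,0],"turn":[0,0,0],"fingers":8.4},{"slide":[0.1,5,0],"turn":[0,0,0],"fingers":8.4},{"slide":[0.1,5,0],"turn":[0,0,0],"fingers":8.4},{"slide":[0.1,5,0],"turn":[0,0,0],"fingers":8.4},{"slide":[0.1,5,0],"turn":[0,0,0],"fingers":8.4},{"slide":[0.1,5,0],"turn":[0,0,0],"fingers":8.4},{"slide":[0.1,5,0],"turn":[0,0,0],"fingers":8.4},{"slide":[0.1,5,0],"turn":[0,0,0],"fingers":8.4},{"slide":[0.1,3.5,0],"turn":[0,0,0],"fingers":8.4},{"slide":[0,2,0],"turn":[0,0,0],"fingers":8.4},{"slide":[0,1,0],"turn":[0,0,0],"fingers":8.4},{"slide":[0,0,0],"turn":[0,0,0],"fingers":8.4},{"slide":[0,0,0],"turn":[0,0,0],"fingers":8.4}]'
python3 -c "
from h import *
c=cams.read_camera('scene'); im=c['color'][:,:,::-1]
cv2.imwrite('pics/s5.png',cv2.resize(im[80:360,70:450],None,fx=2,fy=2,interpolation=cv2.INTER_CUBIC))"
```

```text
t: 34.8
eef_pos: [480.6, 236.3, 305.9]
tool_rot: [-3.139, -0.005, -0.0]
force: [0.0, -0.2, -0.4]
gripper_width: 0.539
finger_force: 0.0
t: 36.8
eef_pos: [491.3, -332.4, 303.3]
tool_rot: [-3.14, -0.0, 0.002]
force: [0.3, 0.3, -0.3]
gripper_width: 0.905
finger_force: 0.0
```

View pics/s5.png

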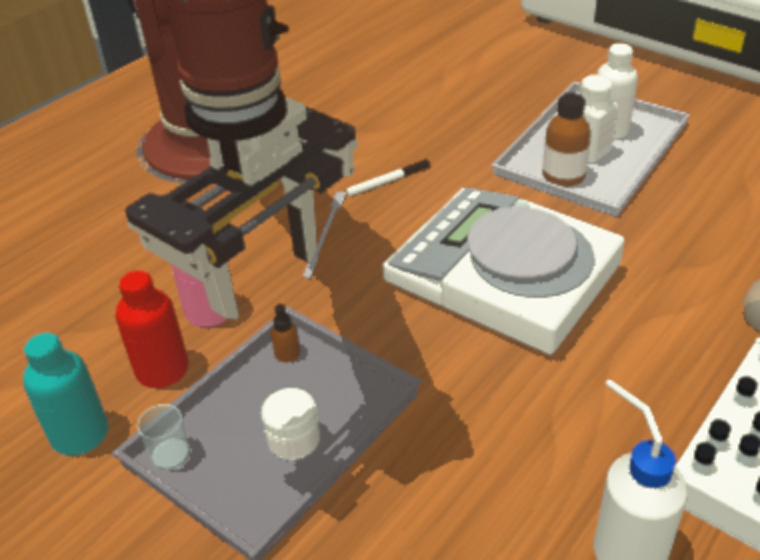

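The three bottles stand in the metal tray at (567,140), (598,118) and (618,90). The jar stands alone with its lid at (290,410), and the pan centre is at about (523,243). Next I'll compute the pan position and go down to the jar.

```bash
python3 -m creep '[{"slide":[0.1,0.15,1],"turn":[0,0,0],"fingers":8.4},{"slide":[0,0,2.5],"turn":[0,0,0],"fingers":8.4},{"slide":[0,0,3.5],"turn":[0,0,0],"fingers":8.4},{"slide":[0,0,3.5],"turn":[0,0,0],"fingers":8.4},{"slide":[0,0,3],"turn":[0,0,0],"fingers":8.4},{"slide":[0,0,2.5],"turn":[0,0,0],"fingers":8.4},{"slide":[0,0,1.7],"turn":[0,0,0],"fingers":8.4},{"slide":[0,0,1],"turn":[0,0,0],"fingers":8.4},{"slide":[0,0,0.5],"turn":[0,0,0],"fingers":8.4},{"slide":[0,0,0.3],"turn":[0,0,0],"fingers":8.4},{"slide":[0,0,0],"turn":[0,0,0],"fingers":8.4},{"slide":[0,0,0],"turn":[0,0,0],"fingers":8.4}]'
python3 -m creep '[{"slide":[0,0,0],"turn":[0,0,0],"fingers":4.5},{"slide":[0,0,0],"turn":[0,0,0],"fingers":4.5},{"slide":[0,0,0],"turn":[0,0,0],"fingers":4.5},{"slide":[0,0,0],"turn":[0,0,0],"fingers":4.5},{"slide":[0,0,0],"turn":[0,0,0],"fingers":4.5},{"slide":[0,0,0],"turn":[0,0,0],"fingers":4.5}]' 15
python3 -c "
from h import *
s=cams.read_camera('scene');c=cams.read_camera('top')
print(cast(s,(331.4,201.4),72))
gr=cv2.resize(c['color'][120:210,225:315,1],None,fx=6,fy=6,interpolation=cv2.INTER_CUBIC)
h=cv2.HoughCircles(cv2.GaussianBlur(gr,(9,9),0),cv2.HOUGH_GRADIENT_ALT,1,60,param1=40,param2=.6,minRadius=150,maxRadius=220)
print(h)
for q in (h[0] if h is not None else []): print(cast(c,(q[0]/6+224.6,q[1]/6+119.6),72))
"
```

```text
t: 38.35
eef_pos: [492.1, -335.9, 108.8]
tool_rot: [3.141, -0.001, -0.0]
force: [1.3, -0.0, 0.3]
gripper_width: 0.905
finger_force: 0.0
t: 39.1
eef_pos: [491.9, -335.7, 108.3]
tool_rot: [-3.141, -0.0, -0.0]
force: [-0.5, -0.1, -0.1]
gripper_width: 0.572
finger_force: 15.0
[554.9   2.2  72. ]
None
```

```bash
python3 -m creep '[{"slide":[0,0,-0.3],"turn":[0,0,0],"fingers":4.5},{"slide":[0,0,-0.7],"turn":[0,0,0],"fingers":4.5},{"slide":[0,0,-1.5],"turn":[0,0,0],"fingers":4.5},{"slide":[0,0,-2.5],"turn":[0,0,0],"fingers":4.5},{"slide":[0,0,-2.5],"turn":[0,0,0],"fingers":4.5},{"slide":[0,0,-2],"turn":[0,0,0],"fingers":4.5},{"slide":[0,0,-1],"turn":[0,0,0],"fingers":4.5},{"slide":[0,0,-0.5],"turn":[0,0,0],"fingers":4.5},{"slide":[0,0,0],"turn":[0,0,0],"fingers":4.5}]'
python3 -m creep '[{"slide":[0,-1,0],"turn":[0,0,0],"fingers":4.5},{"slide":[0.7,-2,0],"turn":[0,0,0],"fingers":4.5},{"slide":[0.7,-3.5,0],"turn":[0,0,0],"fingers":4.5},{"slide":[0.7,-4,0],"turn":[0,0,0],"fingers":4.5},{"slide":[0.7,-4,0],"turn":[0,0,0],"fingers":4.5},{"slide":[0.7,-4,0],"turn":[0,0,0],"fingers":4.5},{"slide":[0.7,-4,0],"turn":[0,0,0],"fingers":4.5},{"slide":[0.7,-4,0],"turn":[0,0,0],"fingers":4.5},{"slide":[0.7,-3.5,0],"turn":[0,0,0],"fingers":4.5},{"slide":[0.7,-2.5,0],"turn":[0,0,0],"fingers":4.5},{"slide":[0.1,-1.6,0],"turn":[0,0,0],"fingers":4.5},{"slide":[0,0,0],"turn":[0,0,0],"fingers":4.5},{"slide":[0,0,0],"turn":[0,0,0],"fingers":4.5},{"slide":[0,0,0],"turn":[0,0,0],"fingers":4.5}]'
```

```text
t: 40.33
eef_pos: [491.7, -335.7, 218.2]
tool_rot: [-3.141, 0.0, -0.0]
force: [-0.2, 0.3, -1.3]
gripper_width: 0.572
finger_force: 15.0
t: 42.08
eef_pos: [555.7, 3.7, 218.3]
tool_rot: [3.141, 0.0, -0.003]
force: [0.2, -0.7, -1.6]
gripper_width: 0.573
finger_force: 15.0
```

```bash
python3 -m creep '[{"slide":[0,0,0.7],"turn":[0,0,0],"fingers":4.5},{"slide":[0,0,1.2],"turn":[0,0,0],"fingers":4.5},{"slide":[0,0,0.9],"turn":[0,0,0],"fingers":4.5},{"slide":[0,0,0.5],"turn":[0,0,0],"fingers":4.5},{"slide":[0,0,0.3],"turn":[0,0,0],"fingers":4.5},{"slide":[0,0,0.2],"turn":[0,0,0],"fingers":4.5},{"slide":[0,0,0],"turn":[0,0,0],"fingers":4.5},{"slide":[0,0,0],"turn":[0,0,0],"fingers":4.5}]'
python3 -c "
from h import *
c=cams.read_camera('scene'); im=c['color'][:,:,::-1]
cv2.imwrite('pics/s6.png',cv2.resize(im[120:270,240:400],None,fx=3.5,fy=3.5,interpolation=cv2.INTER_CUBIC))"
```

```text
t: 43.08
eef_pos: [556.0, 5.3, 180.5]
tool_rot: [-3.142, -0.001, -0.0]
force: [-0.2, 0.2, -1.5]
gripper_width: 0.572
finger_force: 15.0
```

View pics/s6.png

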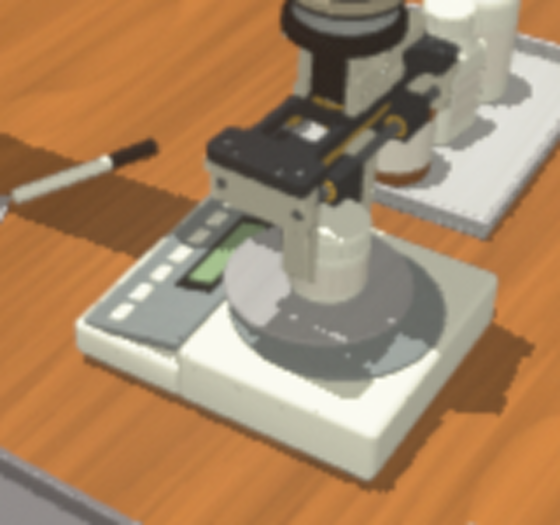

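The jar hovers just above the pan, with its right edge at x≈370 and the pan spanning x 223–413. I'll check the offset numerically before lowering.

```bash
python3 -c "
from h import *
c=cams.read_camera('scene'); T=cams.read_camera('top')
a=np.linspace(0,2*np.pi,181)
def ext(cx,cy,z,r,cam=c):
    P=np.array([proj(cam,[cx+r*np.cos(t),cy+r*np.sin(t),z]) for t in a]); return P.min(0),P.max(0)
f=lambda v:np.round((v-[240,120])*3.5,0)
for p in((555,2),(555,8),(556,5)): print(p,[f(v) for v in ext(*p,72,65)])
print('jar',[f(v) for v in ext(556,5,76.5,27)],'lid',[f(v) for v in ext(556,5,76.5+52,26.5)])
for p in((555,2),(556,5)): print('top',p,ext(*p,72,65,T))
cv2.imwrite('pics/t6.png',cv2.resize(cv2.imread('pics/top0.png')[120:240,222:320],None,fx=5,fy=5,interpolation=cv2.INTER_CUBIC))
"
```

```text
(555, 2) [array([224., 226.]), array([417., 350.])]
(555, 8) [array([229., 222.]), array([421., 345.])]
(556, 5) [array([227., 224.]), array([421., 348.])]
jar [array([284., 253.]), array([364., 304.])] lid [array([288., 192.]), array([370., 242.])]
top (555, 2) (array([242.1, 140. ]), array([299.3, 196.3]))
top (556, 5) (array([240.8, 139.6]), array([298. , 195.8]))
```

View pics/t6.png

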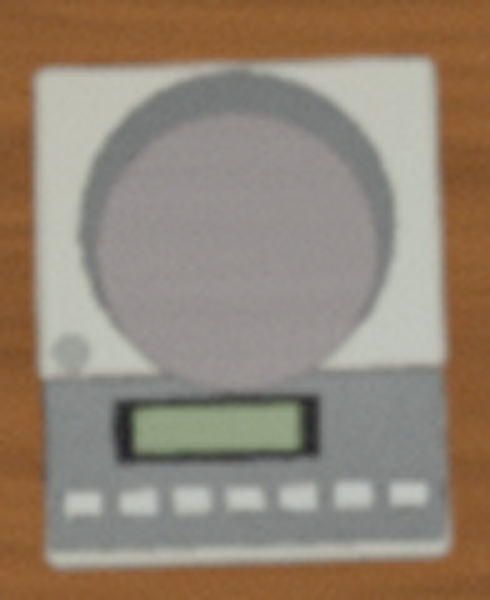

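The pan centre in the top view is at (269.3,170), which gives about (551.5, 5). I'll shift 4 mm in −x and lower.

```bash
python3 -m creep '[{"slide":[-0.2,0,0],"turn":[0,0,0],"fingers":4.5},{"slide":[-0.2,0,0.1],"turn":[0,0,0],"fingers":4.5},{"slide":[0,0,0.1],"turn":[0,0,0],"fingers":4.5},{"slide":[0,0,0.1],"turn":[0,0,0],"fingers":4.5},{"slide":[0,0,0],"turn":[0,0,0],"fingers":4.5},{"slide":[0,0,0],"turn":[0,0,0],"fingers":4.5}]'
python3 -m creep '[{"slide":[0,0,0.1],"turn":[0,0,0],"fingers":4.5},{"slide":[0,0,0],"turn":[0,0,0],"fingers":4.5}]'
python3 -m creep '[{"slide":[0,0,0.05],"turn":[0,0,0],"fingers":4.5},{"slide":[0,0,0],"turn":[0,0,0],"fingers":4.5}]'
```

```text
t: 43.98
eef_pos: [552.0, 5.3, 177.3]
tool_rot: [-3.142, -0.0, -0.0]
force: [0.3, 0.7, -1.0]
gripper_width: 0.573
finger_force: 15.0
t: 44.22
eef_pos: [552.0, 5.3, 176.3]
tool_rot: [-3.142, -0.0, -0.0]
force: [-0.3, 1.1, -1.5]
gripper_width: 0.571
finger_force: 15.0
t: 44.48
eef_pos: [552.0, 5.3, 176.3]
tool_rot: [-3.142, -0.0, -0.0]
force: [-0.7, 0.1, 2.8]
gripper_width: 0.572
finger_force: 15.0
```

```bash
python3 -m creep '[{"slide":[0,0,0],"turn":[0,0,0],"fingers":8},{"slide":[0,0,0],"turn":[0,0,0],"fingers":8},{"slide":[0,0,0],"turn":[0,0,0],"fingers":8},{"slide":[0,0,0],"turn":[0,0,0],"fingers":8},{"slide":[0,0,0],"turn":[0,0,0],"fingers":8},{"slide":[0,0,-0.5],"turn":[0,0,0],"fingers":8},{"slide":[0,0,-1.5],"turn":[0,0,0],"fingers":8},{"slide":[0,0,-3],"turn":[0,0,0],"fingers":8},{"slide":[0,0,-3],"turn":[0,0,0],"fingers":8},{"slide":[0,0,-3],"turn":[0,0,0],"fingers":8},{"slide":[0,0,-1.5],"turn":[0,0,0],"fingers":8},{"slide":[0,0,-0.5],"turn":[0,0,0],"fingers":8}]'
python3 -m creep '[{"slide":[-0.6,-1.5,0],"turn":[0,0,0],"fingers":5},{"slide":[-0.9,-3,0],"turn":[0,0,0],"fingers":5},{"slide":[-1.2,-4,0],"turn":[0,0,0],"fingers":5},{"slide":[-1.2,-4,0],"turn":[0,0,0],"fingers":5},{"slide":[-1.2,-4,0],"turn":[0,0,0],"fingers":5},{"slide":[-1.1,-3.6,0],"turn":[0,0,0],"fingers":5},{"slide":[-0.7,-2,0],"turn":[0,0,0],"fingers":5},{"slide":[-0.3,-1,0],"turn":[0,0,0],"fingers":5},{"slide":[0,0,0],"turn":[0,0,0],"fingers":5},{"slide":[0,0,0],"turn":[0,0,0],"fingers":5},{"slide":[0,0,0],"turn":[0,0,0],"fingers":5}]'
python3 -c "
from h import *
c=cams.read_camera('top'); cv2.imwrite('pics/t7.png',cv2.resize(c['color'][110:250,70:320,::-1],None,fx=3,fy=3,interpolation=cv2.INTER_CUBIC))
for p in((552,5,124),(480.3,235.9,129),(480.1,306.9,121),(480.5,380.9,141)): print((proj(c,p)-[70,110])*3)"
```

```text
t: 45.98
eef_pos: [552.0, 5.3, 306.9]
tool_rot: [-3.142, -0.002, -0.0]
force: [-0.3, 0.0, -0.2]
gripper_width: 0.858
finger_force: 0.0
t: 47.35
eef_pos: [480.4, 235.1, 305.7]
tool_rot: [3.141, -0.0, -0.002]
force: [-0.3, -0.9, 0.0]
gripper_width: 0.538
finger_force: 0.0
[595.2 162. ]
[263.4 252.3]
[167.7 251.4]
[ 49.8 243.9]
```

View pics/t7.png

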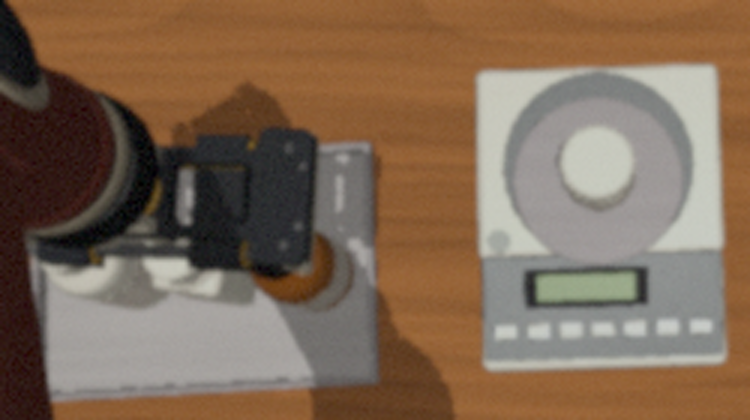

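The jar lid is at (597,162), where it was predicted, so it is centred on the pan. The gripper is over the amber bottle. I'll grip it and lift.

```bash
python3 -m creep '[{"slide":[0,0,1],"turn":[0,0,0],"fingers":5},{"slide":[0,0,2],"turn":[0,0,0],"fingers":5},{"slide":[0,0,2.5],"turn":[0,0,0],"fingers":5},{"slide":[0,0,2.5],"turn":[0,0,0],"fingers":5},{"slide":[0,0,1.7],"turn":[0,0,0],"fingers":5},{"slide":[0,0,0.8],"turn":[0,0,0],"fingers":5},{"slide":[0,0,0.4],"turn":[0,0,0],"fingers":5},{"slide":[0,0,0.2],"turn":[0,0,0],"fingers":5},{"slide":[0,0,0],"turn":[0,0,0],"fingers":5},{"slide":[0,0,0],"turn":[0,0,0],"fingers":5}]'
python3 -m creep '[{"slide":[0,0,0],"turn":[0,0,0],"fingers":2.5},{"slide":[0,0,0],"turn":[0,0,0],"fingers":2.5},{"slide":[0,0,0],"turn":[0,0,0],"fingers":2.5},{"slide":[0,0,0],"turn":[0,0,0],"fingers":2.5},{"slide":[0,0,0],"turn":[0,0,0],"fingers":2.5}]' 25
python3 -m creep '[{"slide":[0,0,-0.3],"turn":[0,0,0],"fingers":2.5},{"slide":[0,0,-0.7],"turn":[0,0,0],"fingers":2.5},{"slide":[0,0,-1.5],"turn":[0,0,0],"fingers":2.5},{"slide":[0,0,-2.5],"turn":[0,0,0],"fingers":2.5},{"slide":[0,0,-3],"turn":[0,0,0],"fingers":2.5},{"slide":[0,0,-3],"turn":[0,0,0],"fingers":2.5},{"slide":[0,0,-2.5],"turn":[0,0,0],"fingers":2.5},{"slide":[0,0,-1],"turn":[0,0,0],"fingers":2.5},{"slide":[0,0,-0.5],"turn":[0,0,0],"fingers":2.5},{"slide":[0,0,0],"turn":[0,0,0],"fingers":2.5}]'
```

```text
t: 48.65
eef_pos: [480.1, 236.4, 195.3]
tool_rot: [-3.141, -0.001, -0.0]
force: [-0.2, 0.3, -0.9]
gripper_width: 0.536
finger_force: 0.0
t: 49.28
eef_pos: [480.0, 236.1, 194.9]
tool_rot: [3.141, -0.0, -0.0]
force: [-0.5, -0.2, 1.6]
gripper_width: 0.362
finger_force: 25.0
t: 50.52
eef_pos: [479.7, 236.1, 344.3]
tool_rot: [3.141, 0.001, -0.0]
force: [-0.5, 0.6, -3.0]
gripper_width: 0.369
finger_force: 25.0
```

```bash
python3 -m creep '[{"slide":[0,1,0],"turn":[0,0,0],"fingers":2.5},{"slide":[0,2,0],"turn":[0,0,0],"fingers":2.5},{"slide":[0,3.5,0],"turn":[0,0,0],"fingers":2.5},{"slide":[0.1,4.5,0],"turn":[0,0,0],"fingers":2.5},{"slide":[0.1,4.5,0],"turn":[0,0,0],"fingers":2.5},{"slide":[0.1,4.5,0],"turn":[0,0,0],"fingers":2.5},{"slide":[0.1,4.5,0],"turn":[0,0,0],"fingers":2.5},{"slide":[0.1,4.5,0],"turn":[0,0,0],"fingers":2.5},{"slide":[0.2,4.5,0],"turn":[0,0,0],"fingers":2.5},{"slide":[0.2,4.5,0],"turn":[0,0,0],"fingers":2.5},{"slide":[0.2,4.5,0],"turn":[0,0,0],"fingers":2.5},{"slide":[0,3.5,0],"turn":[0,0,0],"fingers":2.5},{"slide":[0,2.4,0],"turn":[0,0,0],"fingers":2.5},{"slide":[0,1.5,0],"turn":[0,0,0],"fingers":2.5},{"slide":[0,0,0],"turn":[0,0,0],"fingers":2.5},{"slide":[0,0,0],"turn":[0,0,0],"fingers":2.5}]'
python3 -m creep '[{"slide":[0,0,1],"turn":[0,0,0],"fingers":2.5},{"slide":[0,0,2],"turn":[0,0,0],"fingers":2.5},{"slide":[0,0,2.8],"turn":[0,0,0],"fingers":2.5},{"slide":[0,0,2.8],"turn":[0,0,0],"fingers":2.5},{"slide":[0,0,2.2],"turn":[0,0,0],"fingers":2.5},{"slide":[0,0,1.4],"turn":[0,0,0],"fingers":2.5},{"slide":[0,0,0.9],"turn":[0,0,0],"fingers":2.5},{"slide":[0,0,0.6],"turn":[0,0,0],"fingers":2.5},{"slide":[0,0,0.4],"turn":[0,0,0],"fingers":2.5},{"slide":[0,0,0.2],"turn":[0,0,0],"fingers":2.5},{"slide":[0,0,0.1],"turn":[0,0,0],"fingers":2.5},{"slide":[0,0,0.1],"turn":[0,0,0],"fingers":2.5},{"slide":[0,0,0.1],"turn":[0,0,0],"fingers":2.5},{"slide":[0,0,0],"turn":[0,0,0],"fingers":2.5},{"slide":[0,0,0],"turn":[0,0,0],"fingers":2.5}]'
```

```text
t: 52.52
eef_pos: [491.0, -261.4, 344.7]
tool_rot: [-3.14, 0.0, 0.002]
force: [0.0, 1.0, -2.8]
gripper_width: 0.37
finger_force: 25.0
t: 54.4
eef_pos: [490.9, -262.7, 198.8]
tool_rot: [-3.142, -0.0, -0.0]
force: [-0.6, 0.7, -2.8]
gripper_width: 0.367
finger_force: 25.0
```

```bash
python3 -m creep '[{"slide":[0,0.05,0.1],"turn":[0,0,0],"fingers":2.5},{"slide":[0,0,0.1],"turn":[0,0,0],"fingers":2.5},{"slide":[0,0,0],"turn":[0,0,0],"fingers":2.5},{"slide":[0,0,0],"turn":[0,0,0],"fingers":2.5}]'
python3 -m creep '[{"slide":[0,0,0.1],"turn":[0,0,0],"fingers":2.5},{"slide":[0,0,0],"turn":[0,0,0],"fingers":2.5}]'
python3 -m creep '[{"slide":[0,0,0.1],"turn":[0,0,0],"fingers":2.5},{"slide":[0,0,0],"turn":[0,0,0],"fingers":2.5}]'
```

```text
t: 54.9
eef_pos: [490.9, -263.2, 196.8]
tool_rot: [-3.142, -0.0, -0.0]
force: [-0.9, 0.1, -2.8]
gripper_width: 0.365
finger_force: 25.0
t: 55.15
eef_pos: [491.0, -263.3, 196.0]
tool_rot: [3.141, -0.0, -0.0]
force: [-0.8, 0.1, -0.7]
gripper_width: 0.369
finger_force: 25.0
t: 55.4
eef_pos: [491.2, -263.4, 195.9]
tool_rot: [3.141, -0.001, -0.0]
force: [-0.9, -0.0, 5.5]
gripper_width: 0.365
finger_force: 25.0
```

```bash
python3 -m creep '[{"slide":[0,0,0],"turn":[0,0,0],"fingers":5.6},{"slide":[0,0,0],"turn":[0,0,0],"fingers":5.6},{"slide":[0,0,0],"turn":[0,0,0],"fingers":5.6},{"slide":[0,0,0],"turn":[0,0,0],"fingers":5.6},{"slide":[0,0,-0.5],"turn":[0,0,0],"fingers":5.6},{"slide":[0,0,-1.5],"turn":[0,0,0],"fingers":5.6},{"slide":[0,0,-3],"turn":[0,0,0],"fingers":5.6},{"slide":[0,0,-3],"turn":[0,0,0],"fingers":5.6},{"slide":[0,0,-2.5],"turn":[0,0,0],"fingers":5.6},{"slide":[0,0,-0.5],"turn":[0,0,0],"fingers":5.6}]'
python3 -m creep '[{"slide":[0,-2,0],"turn":[0,0,0],"fingers":5.6},{"slide":[-0.1,-3.5,0],"turn":[0,0,0],"fingers":5.6},{"slide":[-0.1,-5,0],"turn":[0,0,0],"fingers":5.6},{"slide":[-0.1,-5,0],"turn":[0,0,0],"fingers":5.6},{"slide":[-0.1,-5,0],"turn":[0,0,0],"fingers":5.6},{"slide":[-0.1,-5,0],"turn":[0,0,0],"fingers":5.6},{"slide":[-0.1,-5,0],"turn":[0,0,0],"fingers":5.6},{"slide":[-0.1,-5,0],"turn":[0,0,0],"fingers":5.6},{"slide":[-0.1,-5,0],"turn":[0,0,0],"fingers":5.6},{"slide":[-0.1,-5,0],"turn":[0,0,0],"fingers":5.6},{"slide":[-0.1,-5,0],"turn":[0,0,0],"fingers":5.6},{"slide":[-0.1,-3.5,0],"turn":[0,0,0],"fingers":5.6},{"slide":[0,-2,0],"turn":[0,0,0],"fingers":5.6},{"slide":[0,-1,0],"turn":[0,0,0],"fingers":5.6},{"slide":[0,0,0],"turn":[0,0,0],"fingers":5.6},{"slide":[0,0,0],"turn":[0,0,0],"fingers":5.6},{"slide":[0,0,0],"turn":[0,0,0],"fingers":5.6}]'
```

```text
t: 56.65
eef_pos: [491.6, -263.6, 307.5]
tool_rot: [3.139, -0.005, -0.0]
force: [0.1, 0.5, -0.1]
gripper_width: 0.599
finger_force: 0.0
t: 58.78
eef_pos: [480.4, 305.4, 304.9]
tool_rot: [3.141, -0.0, -0.002]
force: [-0.7, -0.2, -0.2]
gripper_width: 0.608
finger_force: 0.0
```

```bash
python3 -m creep '[{"slide":[0,0,1],"turn":[0,0,0],"fingers":5.6},{"slide":[0,0,2],"turn":[0,0,0],"fingers":5.6},{"slide":[0,0,2.5],"turn":[0,0,0],"fingers":5.6},{"slide":[0,0,2.5],"turn":[0,0,0],"fingers":5.6},{"slide":[0,0,2],"turn":[0,0,0],"fingers":5.6},{"slide":[0,0,1],"turn":[0,0,0],"fingers":5.6},{"slide":[0,0,0.5],"turn":[0,0,0],"fingers":5.6},{"slide":[0,0,0.2],"turn":[0,0,0],"fingers":5.6},{"slide":[0,0,0],"turn":[0,0,0],"fingers":5.6},{"slide":[0,0,0],"turn":[0,0,0],"fingers":5.6}]'
python3 -m creep '[{"slide":[0,0,0],"turn":[0,0,0],"fingers":3},{"slide":[0,0,0],"turn":[0,0,0],"fingers":3},{"slide":[0,0,0],"turn":[0,0,0],"fingers":3},{"slide":[0,0,0],"turn":[0,0,0],"fingers":3},{"slide":[0,0,0],"turn":[0,0,0],"fingers":3}]' 25
python3 -m creep '[{"slide":[0,0,-0.3],"turn":[0,0,0],"fingers":3},{"slide":[0,0,-0.7],"turn":[0,0,0],"fingers":3},{"slide":[0,0,-1.5],"turn":[0,0,0],"fingers":3},{"slide":[0,0,-2.5],"turn":[0,0,0],"fingers":3},{"slide":[0,0,-3],"turn":[0,0,0],"fingers":3},{"slide":[0,0,-3],"turn":[0,0,0],"fingers":3},{"slide":[0,0,-2.5],"turn":[0,0,0],"fingers":3},{"slide":[0,0,-1],"turn":[0,0,0],"fingers":3},{"slide":[0,0,-0.5],"turn":[0,0,0],"fingers":3},{"slide":[0,0,0],"turn":[0,0,0],"fingers":3}]'
```

```text
t: 60.02
eef_pos: [480.2, 307.0, 188.4]
tool_rot: [-3.141, -0.001, -0.0]
force: [0.1, -0.2, 0.4]
gripper_width: 0.601
finger_force: 0.0
t: 60.65
eef_pos: [480.0, 307.0, 188.0]
tool_rot: [-3.141, -0.0, -0.0]
force: [0.2, -0.0, 2.0]
gripper_width: 0.447
finger_force: 25.0
t: 61.9
eef_pos: [479.7, 306.6, 337.3]
tool_rot: [3.141, 0.001, -0.0]
force: [0.0, 0.0, -2.4]
gripper_width: 0.446
finger_force: 25.0
```

```bash
python3 -m creep '[{"slide":[0,1,0],"turn":[0,0,0],"fingers":3},{"slide":[0,2,0],"turn":[0,0,0],"fingers":3},{"slide":[0,3.5,0],"turn":[0,0,0],"fingers":3},{"slide":[0,4.5,0],"turn":[0,0,0],"fingers":3},{"slide":[0.1,4.5,0],"turn":[0,0,0],"fingers":3},{"slide":[0.1,4.5,0],"turn":[0,0,0],"fingers":3},{"slide":[0.1,4.5,0],"turn":[0,0,0],"fingers":3},{"slide":[0.1,4.5,0],"turn":[0,0,0],"fingers":3},{"slide":[0.1,4.5,0],"turn":[0,0,0],"fingers":3},{"slide":[0.1,4.5,0],"turn":[0,0,0],"fingers":3},{"slide":[0.1,4.5,0],"turn":[0,0,0],"fingers":3},{"slide":[0.1,4.5,0],"turn":[0,0,0],"fingers":3},{"slide":[0.2,4.5,0],"turn":[0,0,0],"fingers":3},{"slide":[0.2,4.5,0],"turn":[0,0,0],"fingers":3},{"slide":[0.2,4.5,0],"turn":[0,0,0],"fingers":3},{"slide":[0,4.2,0],"turn":[0,0,0],"fingers":3},{"slide":[0,3,0],"turn":[0,0,0],"fingers":3},{"slide":[0,2,0],"turn":[0,0,0],"fingers":3},{"slide":[0,1.5,0],"turn":[0,0,0],"fingers":3},{"slide":[0,0,0],"turn":[0,0,0],"fingers":3}]'
python3 -m creep '[{"slide":[0,0,0],"turn":[0,0,0],"fingers":3},{"slide":[0,0,1],"turn":[0,0,0],"fingers":3},{"slide":[0,0,2],"turn":[0,0,0],"fingers":3},{"slide":[0,0,2.8],"turn":[0,0,0],"fingers":3},{"slide":[0,0,2.8],"turn":[0,0,0],"fingers":3},{"slide":[0,0,2.2],"turn":[0,0,0],"fingers":3},{"slide":[0,0,1.4],"turn":[0,0,0],"fingers":3},{"slide":[0,0,0.9],"turn":[0,0,0],"fingers":3},{"slide":[0,0,0.6],"turn":[0,0,0],"fingers":3},{"slide":[0,0,0.4],"turn":[0,0,0],"fingers":3},{"slide":[0,0,0.2],"turn":[0,0,0],"fingers":3},{"slide":[0,0,0.1],"turn":[0,0,0],"fingers":3},{"slide":[0,0,0.1],"turn":[0,0,0],"fingers":3},{"slide":[0,0,0],"turn":[0,0,0],"fingers":3},{"slide":[0,0,0],"turn":[0,0,0],"fingers":3}]'
```

```text
t: 64.4
eef_pos: [493.3, -406.0, 337.5]
tool_rot: [-3.141, 0.001, -0.002]
force: [0.0, -0.1, -2.2]
gripper_width: 0.443
finger_force: 25.0
t: 66.28
eef_pos: [493.9, -405.3, 192.9]
tool_rot: [3.141, -0.0, -0.0]
force: [-0.0, -0.1, -2.0]
gripper_width: 0.446
finger_force: 25.0
```

```bash
python3 -m creep '[{"slide":[0,0,0.1],"turn":[0,0,0],"fingers":3},{"slide":[0,0,0.1],"turn":[0,0,0],"fingers":3},{"slide":[0,0,0.1],"turn":[0,0,0],"fingers":3},{"slide":[0,0,0],"turn":[0,0,0],"fingers":3},{"slide":[0,0,0],"turn":[0,0,0],"fingers":3}]'
python3 -m creep '[{"slide":[0,0,0.1],"turn":[0,0,0],"fingers":3},{"slide":[0,0,0],"turn":[0,0,0],"fingers":3}]'
python3 -m creep '[{"slide":[0,0,0.05],"turn":[0,0,0],"fingers":3},{"slide":[0,0,0],"turn":[0,0,0],"fingers":3}]'
```

```text
t: 66.9
eef_pos: [493.8, -405.2, 189.8]
tool_rot: [-3.142, -0.0, -0.0]
force: [-1.0, -0.4, -1.7]
gripper_width: 0.441
finger_force: 25.0
t: 67.15
eef_pos: [494.0, -405.3, 189.1]
tool_rot: [3.141, -0.0, -0.0]
force: [-0.8, -0.0, 0.5]
gripper_width: 0.444
finger_force: 25.0
t: 67.4
eef_pos: [494.1, -405.2, 189.0]
tool_rot: [3.141, -0.001, -0.0]
force: [-0.1, 0.8, 4.9]
gripper_width: 0.441
finger_force: 25.0
```

```bash
python3 -m creep '[{"slide":[0,0,0],"turn":[0,0,0],"fingers":6},{"slide":[0,0,0],"turn":[0,0,0],"fingers":6},{"slide":[0,0,0],"turn":[0,0,0],"fingers":6},{"slide":[0,0,0],"turn":[0,0,0],"fingers":6},{"slide":[0,0,-0.5],"turn":[0,0,0],"fingers":6},{"slide":[0,0,-1.5],"turn":[0,0,0],"fingers":6},{"slide":[0,0,-3],"turn":[0,0,0],"fingers":6},{"slide":[0,0,-3],"turn":[0,0,0],"fingers":6},{"slide":[0,0,-2.5],"turn":[0,0,0],"fingers":6},{"slide":[0,0,-1],"turn":[0,0,0],"fingers":6}]'
python3 -m creep '[{"slide":[0,-2,0],"turn":[0,0,0],"fingers":6},{"slide":[0,-3.5,0],"turn":[0,0,0],"fingers":6},{"slide":[-0.1,-5,0],"turn":[0,0,0],"fingers":6},{"slide":[-0.1,-5,0],"turn":[0,0,0],"fingers":6},{"slide":[-0.1,-5,0],"turn":[0,0,0],"fingers":6},{"slide":[-0.1,-5,0],"turn":[0,0,0],"fingers":6},{"slide":[-0.1,-5,0],"turn":[0,0,0],"fingers":6},{"slide":[-0.1,-5,0],"turn":[0,0,0],"fingers":6},{"slide":[-0.1,-5,0],"turn":[0,0,0],"fingers":6},{"slide":[-0.1,-5,0],"turn":[0,0,0],"fingers":6},{"slide":[-0.1,-5,0],"turn":[0,0,0],"fingers":6},{"slide":[-0.1,-5,0],"turn":[0,0,0],"fingers":6},{"slide":[-0.1,-5,0],"turn":[0,0,0],"fingers":6},{"slide":[-0.1,-5,0],"turn":[0,0,0],"fingers":6},{"slide":[-0.1,-5,0],"turn":[0,0,0],"fingers":6},{"slide":[-0.1,-4,0],"turn":[0,0,0],"fingers":6},{"slide":[0,-2.5,0],"turn":[0,0,0],"fingers":6},{"slide":[0,-1.6,0],"turn":[0,0,0],"fingers":6},{"slide":[0,0,0],"turn":[0,0,0],"fingers":6},{"slide":[0,0,0],"turn":[0,0,0],"fingers":6}]'
```

```text
t: 68.65
eef_pos: [494.4, -405.7, 306.2]
tool_rot: [3.139, -0.004, -0.0]
force: [0.4, -0.0, 0.1]
gripper_width: 0.644
finger_force: 0.0
t: 71.15
eef_pos: [480.5, 379.2, 303.2]
tool_rot: [3.14, -0.0, -0.002]
force: [0.3, -0.1, 0.3]
gripper_width: 0.645
finger_force: 0.0
```

```bash
python3 -m creep '[{"slide":[0,0,1],"turn":[0,0,0],"fingers":6},{"slide":[0,0,2],"turn":[0,0,0],"fingers":6},{"slide":[0,0,2.5],"turn":[0,0,0],"fingers":6},{"slide":[0,0,2],"turn":[0,0,0],"fingers":6},{"slide":[0,0,1.2],"turn":[0,0,0],"fingers":6},{"slide":[0,0,0.6],"turn":[0,0,0],"fingers":6},{"slide":[0,0,0.3],"turn":[0,0,0],"fingers":6},{"slide":[0,0,0],"turn":[0,0,0],"fingers":6},{"slide":[0,0,0],"turn":[0,0,0],"fingers":6}]'
python3 -m creep '[{"slide":[0,0,0],"turn":[0,0,0],"fingers":2},{"slide":[0,0,0],"turn":[0,0,0],"fingers":2},{"slide":[0,0,0],"turn":[0,0,0],"fingers":2},{"slide":[0,0,0],"turn":[0,0,0],"fingers":2},{"slide":[0,0,0],"turn":[0,0,0],"fingers":2},{"slide":[0,0,0],"turn":[0,0,0],"fingers":2}]' 25
python3 -m creep '[{"slide":[0,0,-0.3],"turn":[0,0,0],"fingers":2},{"slide":[0,0,-0.7],"turn":[0,0,0],"fingers":2},{"slide":[0,0,-1.5],"turn":[0,0,0],"fingers":2},{"slide":[0,0,-2.5],"turn":[0,0,0],"fingers":2},{"slide":[0,0,-3],"turn":[0,0,0],"fingers":2},{"slide":[0,0,-3],"turn":[0,0,0],"fingers":2},{"slide":[0,0,-2],"turn":[0,0,0],"fingers":2},{"slide":[0,0,-1],"turn":[0,0,0],"fingers":2},{"slide":[0,0,-0.5],"turn":[0,0,0],"fingers":2},{"slide":[0,0,0],"turn":[0,0,0],"fingers":2}]'
```

```text
t: 72.28
eef_pos: [480.2, 381.0, 207.9]
tool_rot: [-3.141, -0.001, -0.0]
force: [0.1, 0.5, 0.7]
gripper_width: 0.649
finger_force: 0.0
t: 73.03
eef_pos: [480.0, 380.5, 207.4]
tool_rot: [3.141, -0.0, -0.0]
force: [0.0, -0.8, 0.3]
gripper_width: 0.339
finger_force: 25.0
t: 74.28
eef_pos: [479.8, 380.7, 352.0]
tool_rot: [3.141, 0.001, -0.0]
force: [-0.1, 0.3, -3.4]
gripper_width: 0.335
finger_force: 25.0
```

```bash
python3 -m creep '[{"slide":[0,1,0],"turn":[0,0,0],"fingers":2},{"slide":[-0.3,2,0],"turn":[0,0,0],"fingers":2},{"slide":[-0.3,3.5,0],"turn":[0,0,0],"fingers":2},{"slide":[-0.3,4.5,0],"turn":[0,0,0],"fingers":2},{"slide":[-0.3,4.5,0],"turn":[0,0,0],"fingers":2},{"slide":[-0.3,4.5,0],"turn":[0,0,0],"fingers":2},{"slide":[-0.3,4.5,0],"turn":[0,0,0],"fingers":2},{"slide":[-0.3,4.5,0],"turn":[0,0,0],"fingers":2},{"slide":[-0.3,4.5,0],"turn":[0,0,0],"fingers":2},{"slide":[-0.3,4.5,0],"turn":[0,0,0],"fingers":2},{"slide":[-0.3,4.5,0],"turn":[0,0,0],"fingers":2},{"slide":[-0.3,4.5,0],"turn":[0,0,0],"fingers":2},{"slide":[-0.3,4.5,0],"turn":[0,0,0],"fingers":2},{"slide":[-0.3,4.5,0],"turn":[0,0,0],"fingers":2},{"slide":[-0.3,4.5,0],"turn":[0,0,0],"fingers":2},{"slide":[-0.3,4.1,0],"turn":[0,0,0],"fingers":2},{"slide":[-0.3,3,0],"turn":[0,0,0],"fingers":2},{"slide":[-0.3,2,0],"turn":[0,0,0],"fingers":2},{"slide":[0,1.5,0],"turn":[0,0,0],"fingers":2},{"slide":[0,0,0],"turn":[0,0,0],"fingers":2}]'
python3 -m creep '[{"slide":[0,0,0],"turn":[0,0,0],"fingers":2},{"slide":[0,0,1],"turn":[0,0,0],"fingers":2},{"slide":[0,0,2],"turn":[0,0,0],"fingers":2},{"slide":[0,0,2.8],"turn":[0,0,0],"fingers":2},{"slide":[0,0,2.6],"turn":[0,0,0],"fingers":2},{"slide":[0,0,2],"turn":[0,0,0],"fingers":2},{"slide":[0,0,1.4],"turn":[0,0,0],"fingers":2},{"slide":[0,0,0.9],"turn":[0,0,0],"fingers":2},{"slide":[0,0,0.6],"turn":[0,0,0],"fingers":2},{"slide":[0,0,0.4],"turn":[0,0,0],"fingers":2},{"slide":[0,0,0.2],"turn":[0,0,0],"fingers":2},{"slide":[0,0,0.1],"turn":[0,0,0],"fingers":2},{"slide":[0,0,0],"turn":[0,0,0],"fingers":2},{"slide":[0,0,0],"turn":[0,0,0],"fingers":2}]'
```

```text
t: 76.78
eef_pos: [428.2, -331.1, 351.9]
tool_rot: [-3.142, 0.001, -0.002]
force: [-0.0, 0.9, -1.2]
gripper_width: 0.335
finger_force: 25.0
t: 78.53
eef_pos: [428.9, -330.3, 212.5]
tool_rot: [3.141, -0.0, -0.0]
force: [-0.5, 1.1, -2.0]
gripper_width: 0.338
finger_force: 25.0
```

```bash
python3 -m creep '[{"slide":[0,0,0.1],"turn":[0,0,0],"fingers":2},{"slide":[0,0,0.1],"turn":[0,0,0],"fingers":2},{"slide":[0,0,0.1],"turn":[0,0,0],"fingers":2},{"slide":[0,0,0],"turn":[0,0,0],"fingers":2},{"slide":[0,0,0],"turn":[0,0,0],"fingers":2}]'
python3 -m creep '[{"slide":[0,0,0.1],"turn":[0,0,0],"fingers":2},{"slide":[0,0,0],"turn":[0,0,0],"fingers":2}]'
python3 -m creep '[{"slide":[0,0,0.05],"turn":[0,0,0],"fingers":2},{"slide":[0,0,0],"turn":[0,0,0],"fingers":2}]'
```

```text
t: 79.15
eef_pos: [428.9, -330.2, 209.3]
tool_rot: [-3.142, -0.0, -0.0]
force: [0.6, 0.3, -2.8]
gripper_width: 0.338
finger_force: 25.0
t: 79.4
eef_pos: [428.9, -330.2, 208.3]
tool_rot: [3.142, -0.0, -0.0]
force: [-0.8, 0.4, -2.0]
gripper_width: 0.336
finger_force: 25.0
t: 79.65
eef_pos: [429.1, -330.3, 208.2]
tool_rot: [3.141, -0.001, -0.0]
force: [0.6, -1.1, 1.0]
gripper_width: 0.335
finger_force: 25.0
```

Contact is made. I'll release, lift, move clear toward the balance side and look.

```bash
python3 -m creep '[{"slide":[0,0,0],"turn":[0,0,0],"fingers":5.6},{"slide":[0,0,0],"turn":[0,0,0],"fingers":5.6},{"slide":[0,0,0],"turn":[0,0,0],"fingers":5.6},{"slide":[0,0,0],"turn":[0,0,0],"fingers":5.6},{"slide":[0,0,-0.5],"turn":[0,0,0],"fingers":5.6},{"slide":[0,0,-1.5],"turn":[0,0,0],"fingers":5.6},{"slide":[0,0,-3],"turn":[0,0,0],"fingers":5.6},{"slide":[0,0,-3],"turn":[0,0,0],"fingers":5.6},{"slide":[0,0,-2.5],"turn":[0,0,0],"fingers":5.6},{"slide":[0,0,-1],"turn":[0,0,0],"fingers":5.6},{"slide":[0,-2,0],"turn":[0,0,0],"fingers":5.6},{"slide":[0.2,-4,0],"turn":[0,0,0],"fingers":5.6},{"slide":[0.2,-5,0],"turn":[0,0,0],"fingers":5.6},{"slide":[0.2,-5,0],"turn":[0,0,0],"fingers":5.6},{"slide":[0.2,-5,0],"turn":[0,0,0],"fingers":5.6},{"slide":[0.2,-4,0],"turn":[0,0,0],"fingers":5.6},{"slide":[0,-2,0],"turn":[0,0,0],"fingers":5.6},{"slide":[0,0,0],"turn":[0,0,0],"fingers":5.6},{"slide":[0,0,0],"turn":[0,0,0],"fingers":5.6}]'
python3 -c "
from h import *
c=cams.read_camera('top'); im=c['color'][:,:,::-1]
a=cv2.imread('pics/top0.png')[165:265,350:480]; b=im[165:265,350:480]
cv2.imwrite('pics/t8.png',cv2.resize(np.vstack([a,b]),None,fx=3,fy=3,interpolation=cv2.INTER_CUBIC))
cv2.imwrite('pics/s8.png',cams.read_camera('scene')['color'][:,:,::-1])"
```

```text
t: 82.02
eef_pos: [438.3, -60.7, 322.3]
tool_rot: [3.141, 0.001, -0.001]
force: [-1.1, 0.1, 1.0]
gripper_width: 0.603
finger_force: 0.0
```

View pics/t8.png

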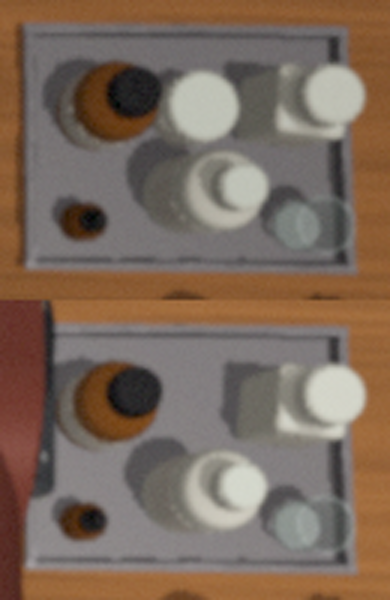

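View pics/s8.png

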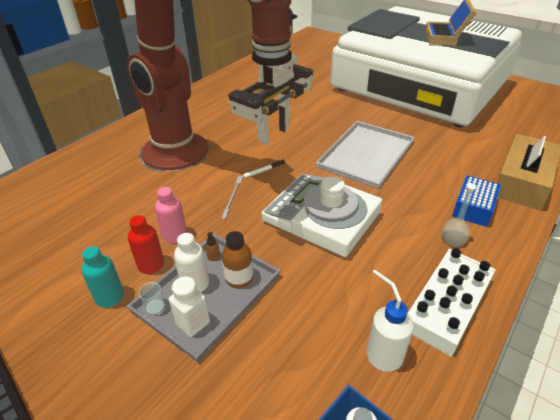

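The upper half of the top crop is the start and the lower half is now. The caps sit at (133,392), (335,395) and (240,485), against (133,91), (333,95) and (242,186) at the start, so each is within about 2 mm. The jar stands on the pan at scene (332,190). The beaker and dropper bottle are unmoved and the gripper is clear, so I'm handing in.

```bash
python3 -c "
from cell import bot
print(bot.sign_off())"
```

```text
the job is handed in; nothing more can be done
None
```

I handed the job in at about 82 s: the jar stands in the middle of the balance pan and the three bottles are back upright within about 2 mm of their original spots by camera, but the hand-in returned no verdict.

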